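# Set out a flower-maker's gluing place

## Robot

A 6-joint arm with a two-finger parallel gripper is mounted at the origin on the work surface. World frame = base frame: x ahead of the robot, y to its left, z up, the work surface at z = 0. Lengths are in m, angles in degrees, forces in N, time in s.
With the tool pointing down it reaches from about 0.375 to 0.9 m from the base axis. Payload 3.1 kg.
Tool frame: the origin (TCP) lies midway between the tips of the shut fingers; the grasp point (between the pads) lies 19 mm behind it (bot.hold_point_z is the distance from the TCP to the grasp point, in m); z points along the fingers, y is the line along which they close (so a half turn about z gives the same grasp; the last joint's range is limited). The gripper opens to 87 mm and grips with 3 to 60 N. Pads are 19 mm wide; open, the fingers measure 117 mm over their backs; the gripper's body (75 mm by 190 mm) begins 51 mm behind the grasp point.
Start: joints at [-85.457, 30.224, 82.088, -0, 67.689, -10.227], TCP at [0.159, -0.604, 0.194] pointing down, gripper open.
Joint ranges: [-176.69, 176.69], [-43.24, 126.21], [12.49, 139.97], [-82, 262], [0, 151.66], [-163.58, 163.58]. Speed limits (degrees/s): [159.86, 159.86, 180, 180, 180, 180].

## Interface

Orientations are given as a 3x3 rotation matrix whose columns are the frame's x, y, z axes.
In Python, from rig import read_state, optics, order, bot gives the robot as it stands.
- The arm moves only by the tool drive_tool, never from a script. Its argument "steps" is a list of rows, each a list of 7 numbers: the finger opening in mm, from 0 to 87, then the shift along the tool's x, y, z normalised to -1 to 1, where 1 is 0.12 m, then the turn, a rotation vector about the tool's x, y, z normalised to -1 to 1, where 1 is 1.5 rad. In form: [[jaw, tx, ty, tz, ax, ay, az], ...]. A call has 1 to 8 rows; each row is the pose to reach, as a shift and turn from the pose commanded when the call began, along the tool's axes at that moment; what a row does not reach only later rows make up. A row lasts 1/10 s, in which the tool goes at most 50 mm and 8.59 degrees, less where a joint would pass 70% of its speed; a pose out of reach is approached as far as the arm can. A call with a number of a shift or a turn outside -1 to 1 is refused whole. A call with a gripper value outside its range is refused whole. The fingers move at their own pace and stop on an object; the grip force is fixed at half the most. Time passes only in rows, so rows that repeat a pose let the fingers close. It gives the time, the measured TCP pose, the force, the opening and the grip force at its end, in the units of the state.
- read_state(): the state, without advancing time (a new reading comes with each control period).
- optics.capture(name): name is "side" or "top" or "wrist"; returns a dict with "color" (384x512x3 uint8, blue, green, red), "range_z" (384x512 float32, m along the optical axis (not along the pixel's ray), 0 where there is no reading), "fx", "fy", "cx", "cy" (pixels), "rvec" (rotation vector, rad) and "tvec" (3), from world to camera coordinates, as OpenCV has them. Camera axes: x right, y down, z forward; pixel columns grow to the right and rows downward; lengths in m; the calibration is good to about 2 mm. The wrist camera is an equidistant fisheye: a pixel r from the principal point sees the ray r / f radians off the axis. A picture is of the moment at which its call begins.
- order.hand_in(): hands the job in; it is judged then, once.
The state is a dict: "time_s": time; "joint_positions": joint angles; "qvel": joint speeds; "tau": joint torques, N m; "position": TCP position; "tcp_rot": TCP orientation; "force": force on the tool from outside, world axes, zero at the start; "moment": the same for the moment, N m; "opening": opening from 0.0 (shut) to 1.0 (fully open); "grasp_force": force on a finger pad.
Only numpy, scipy, OpenCV 4.12 (cv2) and the standard library are available. Lean on these libraries where they do the work, as an engineer would, in place of code of your own. Each camera call takes 0.05 s, during which the arm holds its last target. There are 200 camera calls.

## Task

Set out the gluing place: build a drying stand in the middle of the white board by laying the thick L-shaped block flat on it and the thin L-shaped block flat on top of that, turned half round so that the two make one square outline with their corners opposite, then stand the box of petals upright on the middle of the stand. Stand the jar of sticks on the table midway between the blue glue pot and the black coaster, and lay the small tape roll flat on the middle of the coaster. Leave the glue bottle and the tangerine where they are.

Things in the scene. Friction and masses are not known exactly. Their poses are not given: they have to be found in the camera images.
- thick_block: thick L-shaped corner block of plain brown wood, lying flat, 24 mm high, no holes, about 100 g. Both legs 96 mm long (outside) and 40 mm wide. Origin: at the inner corner of the L, on the underside; z up. One leg runs along +x (x -40 to 56, y -40 to 0 mm), the other along +y (x -40 to 0, y -40 to 56 mm), so the centre of its 96 mm square outline is at x 8, y 8 mm.
- thin_block: thin L-shaped corner block of the same brown wood, same outline, origin and axes as the thick one, but only 16 mm high (about 70 g), with a dark 12 mm screw hole showing near the end of each leg.
- petal_box: small open clear-plastic box of pink petals, 80 (x) by 56 (y) by 38 mm high, walls 3 mm, about 90 g; origin at the centre of its underside, z up. The petals are fixed in it.
- stick_jar: clear jar packed with bamboo sticks, 60 mm diameter, glass 85 mm high, stick ends to 100 mm; about 200 g; origin at the centre of its underside, z up.
- tape: small roll of tan floral tape lying flat, 60 mm outside diameter, hole 34 mm, 25 mm high, about 60 g; origin at the centre of its underside, z up. (A far bigger roll at the right edge of the table is not meant.)
- board: white square board fixed flat on the table, 140 by 140 by 6 mm; origin at the centre of its UNDERSIDE (the top is 6 mm higher), x and y along its edges.
- pot: blue glue pot fixed on the table, 84 mm diameter, 70 mm high, black top; origin at the centre of its underside. Its centre is always 240 mm from the coaster's; its x axis lies along that line (either way).
- coaster: flat black round coaster fixed on the table, 110 mm diameter, 6 mm thick; origin at the centre of its UNDERSIDE.
- glue_bottle: loose white glue bottle standing upright, 44 mm diameter, 110 mm high, origin at the centre of its underside. Not part of the job: leave it standing where it is.
- tangerine: loose tangerine, 58 mm across, 43 mm high, origin at the centre of its underside. Not part of the job: leave it where it is. Other clutter (bucket to 200 mm, crate, tray, mug, jars, scissors, power strip) is fixed and stands outside the work area, more than 0.74 m ahead of or 0.49 m beside the robot.
There are look-alikes about, which are no part of the job. Leave any red or yellow look-alike of the stick_jar alone.

How it is judged (in metres and radians):
At the end, for the whole second after the job is handed in: Thick block on the board, outline centred within 13 mm; thin block on it, half a turn round (0.2 rad), outlines within 10 mm; box upright on top, within 13 mm of the middle; jar upright on the table, within 15 mm of midway pot-coaster; tape flat on the coaster within 15 mm. All released, at rest (x of board in the frame of thick_block between -0.005 and 0.021 m and y of board in the frame of thick_block between -0.005 and 0.021 m and z of thick_block in the frame of board between 0.002 and 0.01 m and x of thin_block in the frame of thick_block between 0.006 and 0.026 m and x of thick_block in the frame of thin_block between 0.006 and 0.026 m and y of thin_block in the frame of thick_block between 0.006 and 0.026 m and y of thick_block in the frame of thin_block between 0.006 and 0.026 m and z of thin_block in the frame of thick_block between 0.02 and 0.028 m and angle between the x axis of thin_block and the x axis of thick_block, either way round below 0.2 rad and x of petal_box in the frame of thick_block between -0.005 and 0.021 m and y of petal_box in the frame of thick_block between -0.005 and 0.021 m and z of petal_box in the frame of thick_block between 0.036 and 0.044 m and y of stick_jar in the frame of pot between -0.015 and 0.015 m and horizontal distance between stick_jar and pot between 0.105 and 0.135 m and horizontal distance between stick_jar and coaster between 0.105 and 0.135 m and height (world z) of stick_jar between -0.004 and 0.004 m and horizontal distance between tape and coaster below 0.015 m and height (world z) of tape between 0.002 and 0.01 m and angle between each of thick_block, thin_block, petal_box, stick_jar, tape's own z axis and vertical below 0.1 rad and linear speed of each of thick_block, thin_block, petal_box, stick_jar, tape below 0.02 m/s and angular speed of each of thick_block, thin_block, petal_box, stick_jar, tape below 0.2 rad/s); the robot touches nothing.
It fails at once if the glue bottle is shifted more than 25 mm or knocked over (distance of glue_bottle from where it was at the start of the episode above 0.025 m or angle between glue_bottle's own z axis and vertical above 0.4 rad).
It fails at once if the tangerine is shifted more than 25 mm or tipped (distance of tangerine from where it was at the start of the episode above 0.025 m or angle between tangerine's own z axis and vertical above 0.5 rad).
It also fails if it takes over 122 s, if anything falls off the work surface, if the arm or the gripper's body presses on something with over 40 N, if the wrist force passes 120 N, or if a joint passes its speed limit or range.

## Working session

There is one attempt and no reset: what is moved stays moved. The work goes in short steps, Python scripts to look and compute and a tool call to move; the robot and the scene stay as the last step left them, time stands still between calls to the robot, and variables do not carry over. Pictures are saved under pics/ and viewed, at most 14 in all, crops included, and the job is handed in when it is done.

Besides the shell and the picture viewer there is one more tool, called by a JSON object that holds its "op" and its "data". drive_tool: Moves the arm, as the interface text tells. Scaled input: -1 to 1 covers 0.12 m each way for a shift and 1.5 rad each way for a turn. Its arguments: {"type":"object","properties":{"steps":{"type":"array"}},"required":["steps"]}

```bash
mkdir -p pics; ls; python3 - <<'E'
from rig import read_state, optics, order, bot
import cv2,numpy as np
for n in("top","side"):
    c=optics.capture(n); cv2.imwrite(f"pics/{n}0.png",c["color"]); np.savez(f"{n}0.npz",**c)
    R=cv2.Rodrigues(np.array(c["rvec"]))[0]; print(n,c["fx"],c["cx"],c["cy"],(-R.T@np.array(c["tvec"]).ravel()).round(3),R.round(2).tolist())
s=read_state(); print(s["time_s"],s["position"],np.round(s["tcp_rot"],3).tolist(),bot.hold_point_z)
E
```

```text
pics
top 479.6277527247794 254.7268082599353 190.9624676777314 [ 0.269 -0.03   1.656] [[0.03, -1.0, 0.02], [-0.99, -0.03, -0.16], [0.16, -0.01, -0.99]]
side 468.3346932849923 257.10851517016556 184.62930492205732 [0.319 1.125 0.98 ] [[-0.99, -0.15, -0.02], [-0.08, 0.62, -0.78], [0.13, -0.77, -0.62]]
0.1 [ 0.15931617 -0.60363999  0.19288189] [[0.967, 0.255, -0.0], [0.255, -0.967, 0.002], [0.0, -0.002, -1.0]] 0.0187
```

View pics/top0.png

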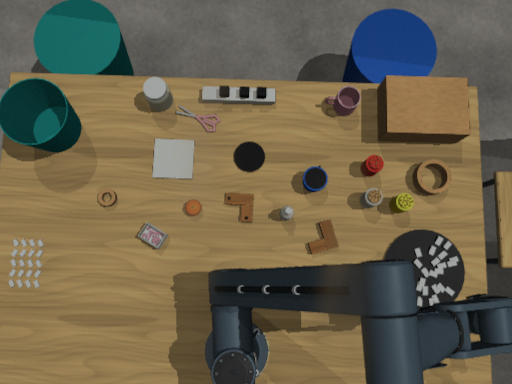

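View pics/side0.png

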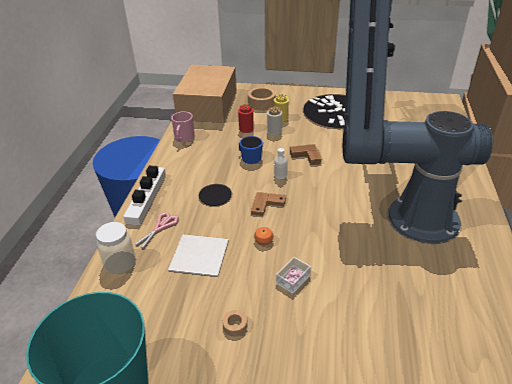

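Candidates (top view px): thick block (323,238), no holes; thin block (240,206), holes. Jar: clear (373,198), versus red (374,165) and yellow (404,202). Tape: small roll (107,198), versus big roll (432,177). Box (152,236), board (174,158), coaster (249,156), pot (315,179). Leave bottle (287,213) and tangerine (193,207).

```bash
cat > h.py <<'E'
import cv2,numpy as np
def ext(c):
    return cv2.Rodrigues(np.array(c["rvec"],float))[0],np.array(c["tvec"],float).ravel()
def rays(c,uv,fish=False):
    uv=np.atleast_2d(uv).astype(float); K=np.array([[c["fx"],0,c["cx"]],[0,c["fy"],c["cy"]],[0,0,1]],float)
    p=(uv-K[:2,2])/[K[0,0],K[1,1]]
    if fish:
        r=np.linalg.norm(p,axis=1,keepdims=True)+1e-12
        d=np.hstack([p/r*np.sin(r),np.cos(r)])
    else: d=np.hstack([p,np.ones((len(p),1))])
    return d
def plane(c,uv,z,fish=False):
    R,t=ext(c); d=rays(c,uv,fish)@R; o=-R.T@t
    return (o+d*((z-o[2])/d[:,2])[:,None])[:,:2]
def cloud(c,fish=False):
    h,w=c["range_z"].shape; uv=np.stack(np.meshgrid(np.arange(w),np.arange(h)),-1).reshape(-1,2)
    d=rays(c,uv,fish); d=d/d[:,2:]; R,t=ext(c)
    return ((d*c["range_z"].reshape(-1,1)-t)@R).reshape(h,w,3)
E
python3 - <<'E'
from h import *
c=dict(np.load("top0.npz")); W=cloud(c); Z=W[...,2]
print("table z noise",np.median(Z[280:300,80:140]),Z[280:300,80:140].std())
things=dict(thick=(323,238,.024),thin=(240,206,.016),box=(152,236,.038),jar=(373,198,.085),tape=(107,198,.025),board=(174,158,.006),pot=(315,179,.07),coaster=(249,156,.006),bottle=(287,213,.11),tang=(193,207,.043))
for n,(u,v,h) in things.items():
    r=26; sl=np.s_[v-r:v+r,u-r:u+r]
    z=Z[sl]; col=c["color"][sl].astype(int)
    if n=="board": m=col.min(2)>140
    elif n=="coaster": m=col.max(2)<60
    else: m=(z>h*.65)&(z<h+.025)
    k,l,st,ce=cv2.connectedComponentsWithStats(m.astype(np.uint8))
    b=1+np.argmax(st[1:,4]); m=l==b
    ys,xs=np.nonzero(m); uv=np.c_[xs+u-r,ys+v-r]
    p=plane(c,uv,h).astype(np.float32)
    (cx,cy),wh,a=cv2.minAreaRect(p*1000)
    (ex,ey),er=cv2.minEnclosingCircle(p*1000)
    print(n,len(p),"zmed %.3f"%np.median(z[m]),"cen",(p.mean(0)*1000).round(1),"rect",round(cx,1),round(cy,1),np.round(wh,1),round(a,1),"circ",round(ex,1),round(ey,1),round(er,1))
i=c["color"]
cv2.imwrite("pics/crop.png",np.vstack([np.hstack([cv2.resize(i[v-30:v+30,u-30:u+30],(260,260),interpolation=2) for u,v in g]) for g in([(323,238),(240,206),(152,236)],[(373,198),(107,198),(282,168)])]))
E
```

```text
table z noise 0.0001189146485488851 0.08277611891371264
thick 530 zmed 0.024 cen [ 378.9 -287.5] rect 385.6 -274.7 [95.4 96.9] 18.0 circ 384.7 -275.0 66.0
thin 470 zmed 0.017 cen [490.1  -2.2] rect 480.1 8.3 [95.7 96.2] 87.5 circ 481.3 7.5 65.0
box 103 zmed 0.036 cen [372.8 295.9] rect 373.6 294.5 [81.9 56.1] 59.5 circ 373.5 295.5 48.5
jar 292 zmed 0.091 cen [ 517.1 -437.4] rect 516.7 -436.8 [58.  65.3] 45.3 circ 516.6 -437.3 33.8
tape 176 zmed 0.025 cen [500.  460.4] rect 499.8 459.6 [59.7 57.1] 48.4 circ 499.8 459.6 30.8
board 1468 zmed 0.006 cen [644.8 243.3] rect 645.2 243.3 [137.2 135.4] 89.7 circ 644.8 242.9 93.2
pot 491 zmed 0.071 cen [ 577.  -246.9] rect 577.4 -246.4 [82.4 84.7] 33.9 circ 579.3 -248.1 45.9
coaster 715 zmed 0.006 cen [659.4 -23.5] rect 658.7 -23.1 [103.5 106.4] 47.2 circ 659.4 -23.5 54.0
bottle 102 zmed 0.082 cen [ 456.4 -152.8] rect 456.4 -154.0 [37.  37.1] 20.0 circ 455.0 -152.8 20.2
tang 188 zmed 0.038 cen [471.  163.2] rect 471.3 163.8 [51.4 47.3] 2.6 circ 470.3 162.2 27.4
```

View pics/crop.png

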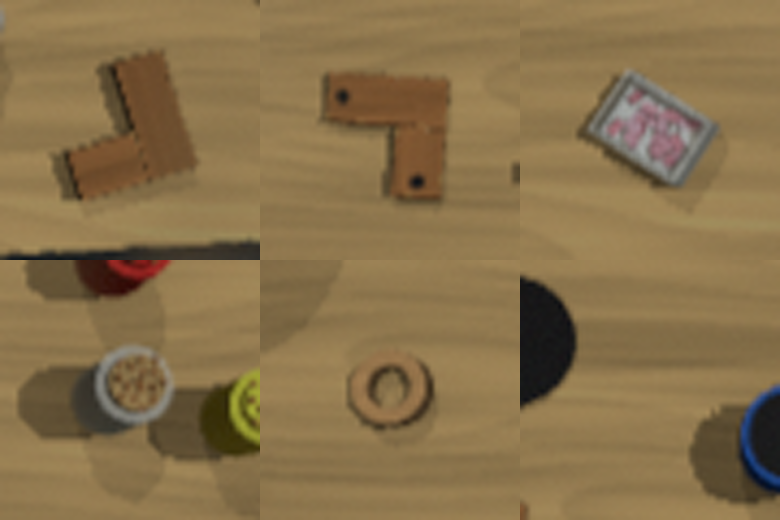

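The crops show the thick block without holes, the thin one with two, the clear jar, the small roll and the box, so the choices hold. I'll start with the jar: pick near (518,-440) mm, place at (619,-136).

```bash
cat > plan.py <<'E'
import sys,numpy as np
from scipy.spatial.transform import Rotation as Ro
from rig import read_state
# usage: plan.py x y z psi [x y z psi ...]  (mm, deg) -> shift/turn units per call
s=read_state(); p=np.array(s["position"])*1000; R=np.array(s["tcp_rot"])
psi0=np.degrees(np.arctan2(R[1,0],R[0,0]))
print("t %.1f"%s["time_s"],"at",p.round(1),"psi %.1f"%psi0,"open %.1f"%(87*s["opening"]),"q6 %.0f"%s["joint_positions"][5],"F",np.round(s["force"],1))
a=list(map(float,sys.argv[1:]))
for i in range(0,len(a),4):
    g=np.array(a[i:i+3]); c,n=np.cos(np.radians(a[i+3])),np.sin(np.radians(a[i+3]))
    T=np.array([[c,n,0],[n,-c,0],[0,0,-1]]); rv=Ro.from_matrix(R.T@T).as_rotvec(); d=g-p
    k=int(max(1,np.ceil(np.abs(d).max()/118),np.ceil(np.linalg.norm(rv)/1.1)))
    while True:
        out=[];Rc=R
        for j in range(k):
            sh=Rc.T@(d/k)/120; out.append(np.r_[sh,rv/k/1.5]); Rc=Rc@Ro.from_rotvec(rv/k).as_matrix()
        if np.abs(out).max()<=1: break
        k+=1
    print("->",a[i:i+4],"rows>=%d"%np.ceil(max(np.linalg.norm(d)/k/50,np.degrees(np.linalg.norm(rv))/k/8.59)))
    for o in out: print("  ",o.round(3).tolist())
    p,R=g,T
E
python3 plan.py 518 -440 200 -45 518 -440 45 -45
```

```text
t 0.1 at [ 159.3 -603.6  192.9] psi 14.8 open 87.2 q6 -10 F [-0.6  0.4 -1.3]
-> [518.0, -440.0, 200.0, -45.0] rows>=2
   [0.809, -0.139, -0.014, -0.0, 0.0, 0.174]
   [0.746, -0.343, -0.014, -0.0, 0.0, 0.174]
   [0.633, -0.524, -0.014, -0.0, 0.0, 0.174]
   [0.476, -0.669, -0.015, -0.0, 0.0, 0.174]
-> [518.0, -440.0, 45.0, -45.0] rows>=2
   [0.0, 0.0, 0.646, 0.0, 0.0, 0.0]
   [0.0, 0.0, 0.646, 0.0, 0.0, 0.0]
```

{"op": "drive_tool", "data": {"steps": [[87, 0.81, -0.14, -0.015, 0, 0, 0.174], [87, 0.81, -0.14, -0.015, 0, 0, 0.174], [87, 0.81, -0.14, -0.015, 0, 0, 0.174], [87, 0.81, -0.14, -0.015, 0, 0, 0.174]]}}

```text
time_s: 0.5
position: [0.2501, -0.5624, 0.1952]
tcp_rot: [[1.0, 0.001, -0.001], [0.001, -1.0, 0.001], [-0.001, -0.001, -1.0]]
force: [-0.8, -0.4, 0.1]
opening: 0.999
grasp_force: 0.0
```

{"op": "drive_tool", "data": {"steps": [[87, 0.75, -0.34, -0.015, 0, 0, 0.174], [87, 0.75, -0.34, -0.015, 0, 0, 0.174], [87, 0.75, -0.34, -0.015, 0, 0, 0.174], [87, 0.75, -0.34, -0.015, 0, 0, 0.174]]}}

```text
time_s: 0.9
position: [0.3391, -0.5229, 0.1971]
tcp_rot: [[0.966, -0.259, -0.001], [-0.259, -0.966, -0.0], [-0.001, 0.0, -1.0]]
force: [0.0, -1.0, -0.5]
opening: 1.001
grasp_force: 0.0
```

{"op": "drive_tool", "data": {"steps": [[87, 0.63, -0.52, -0.015, 0, 0, 0.174], [87, 0.63, -0.52, -0.015, 0, 0, 0.174], [87, 0.63, -0.52, -0.015, 0, 0, 0.174], [87, 0.63, -0.52, -0.015, 0, 0, 0.174]]}}

```text
time_s: 1.3
position: [0.4276, -0.483, 0.1988]
tcp_rot: [[0.866, -0.5, -0.001], [-0.5, -0.866, -0.0], [-0.001, 0.001, -1.0]]
force: [0.8, 0.8, 0.6]
opening: 1.0
grasp_force: 0.0
```

{"op": "drive_tool", "data": {"steps": [[87, 0.48, -0.67, -0.015, 0, 0, 0.174], [87, 0.48, -0.67, -0.015, 0, 0, 0.174], [87, 0.48, -0.67, -0.015, 0, 0, 0.174], [87, 0.48, -0.67, -0.015, 0, 0, 0.174], [87, 0.48, -0.67, -0.015, 0, 0, 0.174]]}}

```text
time_s: 1.8
position: [0.5163, -0.4431, 0.2006]
tcp_rot: [[0.706, -0.709, -0.002], [-0.709, -0.706, 0.0], [-0.001, 0.001, -1.0]]
force: [-0.2, -1.0, 0.2]
opening: 1.002
grasp_force: 0.0
```

```bash
python3 plan.py 518 -440 200 -45 518 -440 45 -45; python3 - <<'E'
from h import *
from rig import optics
c=optics.capture("wrist"); cv2.imwrite("pics/w1.png",c["color"])
R,t=ext(c); print((-R.T@t).round(3),R.round(2).tolist(),c["fx"],c["cx"],c["cy"])
E
```

```text
t 1.8 at [ 516.3 -443.1  200.6] psi -45.1 open 87.2 q6 85 F [-0.2 -1.   0.2]
-> [518.0, -440.0, 200.0, -45.0] rows>=1
   [-0.009, -0.028, 0.005, 0.001, 0.001, -0.001]
-> [518.0, -440.0, 45.0, -45.0] rows>=2
   [0.0, 0.0, 0.646, 0.0, 0.0, 0.0]
   [0.0, 0.0, 0.646, 0.0, 0.0, 0.0]
[ 0.572 -0.499  0.391] [[-0.71, -0.71, 0.0], [-0.68, 0.68, 0.28], [-0.2, 0.2, -0.96]] 297.3186396354542 255.6236806281969 193.7534646090574
```

View pics/w1.png

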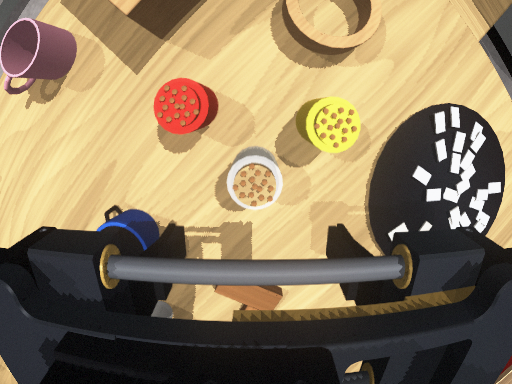

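Wrist view: the clear jar's rim is at (255,182), midway between the fingers, with red (182,105) and yellow (333,125) clear of them.

```bash
python3 - <<'E'
from h import *
from rig import optics
c=optics.capture("wrist")
print(plane(c,[(255,182),(228,182),(282,182),(255,155),(255,209)],.085,True).round(4).tolist())
E
python3 plan.py 518 -440 45 -45
```

```text
[[0.5182, -0.4441], [0.5386, -0.4239], [0.4978, -0.4644], [0.5386, -0.4647], [0.4968, -0.4226]]
t 1.9 at [ 516.5 -443.1  200.8] psi -45.2 open 86.7 q6 85 F [-0.7  0.3 -0.1]
-> [518.0, -440.0, 45.0, -45.0] rows>=2
   [-0.004, -0.014, 0.649, 0.0, 0.0, -0.001]
   [-0.005, -0.013, 0.649, 0.0, 0.0, -0.001]
```

{"op": "drive_tool", "data": {"steps": [[87, 0.005, -0.005, 0.65, 0, 0, 0], [87, 0.005, -0.005, 0.65, 0, 0, 0], [87, 0.005, -0.005, 0.65, 0, 0, 0]]}}

```text
time_s: 2.2
position: [0.5154, -0.4395, 0.1181]
tcp_rot: [[0.705, -0.709, -0.007], [-0.709, -0.705, 0.008], [-0.011, -0.001, -1.0]]
force: [-0.3, -0.3, -0.1]
opening: 1.001
grasp_force: 0.0
```

{"op": "drive_tool", "data": {"steps": [[87, 0, 0, 0.35, 0, 0, 0], [87, 0, 0, 0.65, 0, 0, 0], [87, 0, 0, 0.65, 0, 0, 0], [50, 0, 0, 0.65, 0, 0, 0], [50, 0, 0, 0.65, 0, 0, 0], [50, 0, 0, 0.65, 0, 0, 0], [50, 0, 0, 0.65, 0, 0, 0], [50, 0, 0, 0.65, 0, 0, 0]]}}

```text
time_s: 3.0
position: [0.52, -0.4429, 0.0468]
tcp_rot: [[0.707, -0.707, 0.001], [-0.707, -0.707, -0.003], [0.003, 0.001, -1.0]]
force: [-1.2, -0.4, 3.7]
opening: 0.668
grasp_force: 30.0
```

```bash
python3 plan.py 517 -443 170 -45 619 -136 170 -45 619 -136 47 -45
```

```text
t 3.0 at [ 520.  -442.9   46.8] psi -45.0 open 58.1 q6 85 F [-1.2 -0.4  3.7]
-> [517.0, -443.0, 170.0, -45.0] rows>=2
   [-0.007, 0.01, -0.513, 0.0, -0.001, -0.0]
   [-0.008, 0.009, -0.513, 0.0, -0.001, -0.0]
-> [619.0, -136.0, 170.0, -45.0] rows>=3
   [-0.403, -0.803, 0.0, 0.0, 0.0, 0.0]
   [-0.403, -0.803, 0.0, 0.0, 0.0, 0.0]
   [-0.403, -0.803, 0.0, 0.0, 0.0, 0.0]
-> [619.0, -136.0, 47.0, -45.0] rows>=2
   [0.0, 0.0, 0.512, 0.0, 0.0, 0.0]
   [0.0, 0.0, 0.512, 0.0, 0.0, 0.0]
```

{"op": "drive_tool", "data": {"steps": [[50, 0, 0, -0.2, 0, 0, 0], [50, 0, 0, -0.5, 0, 0, 0], [50, 0, 0, -0.8, 0, 0, 0], [50, -0.01, 0.01, -1, 0, 0, 0], [50, -0.01, 0.01, -1, 0, 0, 0]]}}

```text
time_s: 3.5
position: [0.5197, -0.4435, 0.1693]
tcp_rot: [[0.707, -0.708, 0.006], [-0.708, -0.707, -0.006], [0.009, 0.0, -1.0]]
force: [0.8, 0.1, -2.2]
opening: 0.672
grasp_force: 30.0
```

{"op": "drive_tool", "data": {"steps": [[50, -0.07, -0.13, 0, 0, 0, 0], [50, -0.17, -0.34, 0, 0, 0, 0], [50, -0.28, -0.57, 0, 0, 0, 0], [50, -0.4, -0.8, 0, 0, 0, 0]]}}

```text
time_s: 3.9
position: [0.5506, -0.3364, 0.1618]
tcp_rot: [[0.706, -0.708, -0.004], [-0.708, -0.706, 0.005], [-0.006, -0.0, -1.0]]
force: [-0.3, -0.4, -2.3]
opening: 0.67
grasp_force: 30.0
```

{"op": "drive_tool", "data": {"steps": [[50, -0.13, -0.27, 0, 0, 0, 0], [50, -0.27, -0.53, 0, 0, 0, 0], [50, -0.4, -0.8, 0, 0, 0, 0]]}}

```text
time_s: 4.2
position: [0.5841, -0.2342, 0.1619]
tcp_rot: [[0.707, -0.708, -0.005], [-0.708, -0.707, 0.004], [-0.007, 0.001, -1.0]]
force: [-0.0, 0.3, -2.6]
opening: 0.675
grasp_force: 30.0
```

{"op": "drive_tool", "data": {"steps": [[50, -0.13, -0.27, 0, 0, 0, 0], [50, -0.25, -0.5, 0, 0, 0, 0], [50, -0.35, -0.7, 0, 0, 0, 0], [50, -0.4, -0.8, 0, 0, 0, 0], [50, -0.4, -0.8, 0, 0, 0, 0], [50, -0.4, -0.8, 0, 0, 0, 0]]}}

```text
time_s: 4.8
position: [0.619, -0.1363, 0.1638]
tcp_rot: [[0.707, -0.707, -0.002], [-0.707, -0.707, -0.0], [-0.002, 0.002, -1.0]]
force: [0.0, 0.0, -2.5]
opening: 0.671
grasp_force: 30.0
```

```bash
python3 plan.py 619 -136 57 -45 619 -136 47.5 -45
```

```text
t 4.8 at [ 619.  -136.3  163.8] psi -45.0 open 58.4 q6 113 F [ 0.   0.  -2.5]
-> [619.0, -136.0, 57.0, -45.0] rows>=3
   [-0.001, -0.003, 0.89, 0.001, 0.001, -0.0]
-> [619.0, -136.0, 47.5, -45.0] rows>=1
   [0.0, 0.0, 0.079, 0.0, 0.0, 0.0]
```

{"op": "drive_tool", "data": {"steps": [[50, 0, 0, 0.3, 0, 0, 0], [50, 0, 0, 0.6, 0, 0, 0], [50, 0, 0, 0.8, 0, 0, 0], [50, 0, 0, 0.89, 0, 0, 0], [50, 0, 0, 0.89, 0, 0, 0], [50, 0, 0, 0.89, 0, 0, 0]]}}

```text
time_s: 5.4
position: [0.6206, -0.1374, 0.059]
tcp_rot: [[0.706, -0.708, 0.002], [-0.708, -0.706, -0.001], [0.002, -0.001, -1.0]]
force: [-0.1, -0.1, -2.4]
opening: 0.673
grasp_force: 30.0
```

```bash
python3 plan.py 619 -136 47.5 -45
```

```text
t 5.4 at [ 620.6 -137.4   59. ] psi -45.1 open 58.6 q6 113 F [-0.1 -0.1 -2.4]
-> [619.0, -136.0, 47.5, -45.0] rows>=1
   [-0.018, 0.001, 0.096, -0.0, -0.001, -0.001]
```

{"op": "drive_tool", "data": {"steps": [[50, -0.01, 0, 0.04, 0, 0, 0], [50, -0.01, 0, 0.07, 0, 0, 0], [50, -0.01, 0, 0.09, 0, 0, 0], [50, -0.01, 0, 0.09, 0, 0, 0], [50, -0.01, 0, 0.09, 0, 0, 0]]}}

```text
time_s: 5.9
position: [0.6191, -0.1353, 0.0475]
tcp_rot: [[0.707, -0.708, 0.0], [-0.708, -0.707, -0.0], [0.0, -0.0, -1.0]]
force: [0.3, 0.4, -2.3]
opening: 0.67
grasp_force: 30.0
```

{"op": "drive_tool", "data": {"steps": [[50, 0, 0, 0, 0, 0, 0]]}}

```text
time_s: 6.0
position: [0.6191, -0.1354, 0.0475]
tcp_rot: [[0.707, -0.708, 0.0], [-0.708, -0.707, -0.0], [0.0, -0.0, -1.0]]
force: [-0.0, 0.2, -2.4]
opening: 0.673
grasp_force: 30.0
```

{"op": "drive_tool", "data": {"steps": [[50, 0, 0, 0.008, 0, 0, 0], [50, 0, 0, 0.008, 0, 0, 0], [50, 0, 0, 0.008, 0, 0, 0]]}}

```text
time_s: 6.3
position: [0.6193, -0.1355, 0.0468]
tcp_rot: [[0.707, -0.708, 0.001], [-0.708, -0.707, -0.0], [0.001, -0.0, -1.0]]
force: [-0.4, 0.3, 0.8]
opening: 0.673
grasp_force: 30.0
```

{"op": "drive_tool", "data": {"steps": [[50, 0, 0, 0.004, 0, 0, 0], [50, 0, 0, 0.004, 0, 0, 0]]}}

```text
time_s: 6.5
position: [0.6194, -0.1356, 0.0467]
tcp_rot: [[0.707, -0.708, 0.001], [-0.708, -0.707, -0.001], [0.001, -0.0, -1.0]]
force: [-1.0, -0.1, 4.4]
opening: 0.672
grasp_force: 30.0
```

{"op": "drive_tool", "data": {"steps": [[87, 0, 0, 0, 0, 0, 0], [87, 0, 0, 0, 0, 0, 0], [87, 0, 0, 0, 0, 0, 0], [87, 0, 0, 0, 0, 0, 0], [87, 0, 0, 0, 0, 0, 0]]}}

```text
time_s: 7.0
position: [0.6189, -0.1353, 0.0457]
tcp_rot: [[0.707, -0.708, -0.0], [-0.708, -0.707, 0.0], [-0.0, 0.0, -1.0]]
force: [-0.2, -0.6, -0.9]
opening: 0.977
grasp_force: 0.0
```

{"op": "drive_tool", "data": {"steps": [[87, 0, 0, -0.2, 0, 0, 0], [87, 0, 0, -0.6, 0, 0, 0], [87, 0, 0, -1, 0, 0, 0], [87, 0, 0, -1, 0, 0, 0], [87, 0, 0, -1, 0, 0, 0]]}}

```text
time_s: 7.5
position: [0.6198, -0.1356, 0.1675]
tcp_rot: [[0.707, -0.708, 0.003], [-0.708, -0.707, -0.001], [0.003, -0.001, -1.0]]
force: [-0.4, -0.3, -0.5]
opening: 1.003
grasp_force: 0.0
```

```bash
python3 - <<'E'
import numpy as np
a=np.radians(18);c=np.array([385.6,-274.7]);R=np.array([[np.cos(a),-np.sin(a)],[np.sin(a),np.cos(a)]])
print(c+R@[8,-28])
E
python3 plan.py 402 -299 180 18 402 -299 4 18
```

```text
[ 401.86092797 -298.8574465 ]
t 7.5 at [ 619.8 -135.6  167.5] psi -45.0 open 87.2 q6 113 F [-0.4 -0.3 -0.5]
-> [402.0, -299.0, 180.0, 18.0] rows>=3
   [-0.106, 0.749, -0.036, 0.0, -0.001, -0.244]
   [-0.368, 0.661, -0.036, 0.0, -0.001, -0.244]
   [-0.58, 0.485, -0.035, 0.0, -0.001, -0.244]
-> [402.0, -299.0, 4.0, 18.0] rows>=2
   [0.0, 0.0, 0.733, 0.0, 0.0, 0.0]
   [0.0, 0.0, 0.733, 0.0, 0.0, 0.0]
```

{"op": "drive_tool", "data": {"steps": [[75, -0.105, 0.75, -0.04, 0, 0, -0.244], [75, -0.105, 0.75, -0.04, 0, 0, -0.244], [75, -0.105, 0.75, -0.04, 0, 0, -0.244], [75, -0.105, 0.75, -0.04, 0, 0, -0.244]]}}

```text
time_s: 7.9
position: [0.5443, -0.19, 0.1688]
tcp_rot: [[0.912, -0.41, -0.004], [-0.41, -0.912, 0.002], [-0.004, -0.001, -1.0]]
force: [0.2, 0.2, -0.4]
opening: 0.866
grasp_force: 0.0
```

{"op": "drive_tool", "data": {"steps": [[75, -0.37, 0.66, -0.035, 0, 0, -0.244], [75, -0.37, 0.66, -0.035, 0, 0, -0.244], [75, -0.37, 0.66, -0.035, 0, 0, -0.244], [75, -0.37, 0.66, -0.035, 0, 0, -0.244]]}}

```text
time_s: 8.3
position: [0.4728, -0.2442, 0.1738]
tcp_rot: [[0.998, -0.057, -0.002], [-0.057, -0.998, 0.002], [-0.002, -0.002, -1.0]]
force: [0.7, 0.1, -0.9]
opening: 0.861
grasp_force: 0.0
```

{"op": "drive_tool", "data": {"steps": [[75, -0.58, 0.485, -0.035, 0, 0, -0.244], [75, -0.58, 0.485, -0.035, 0, 0, -0.244], [75, -0.58, 0.485, -0.035, 0, 0, -0.244], [75, -0.58, 0.485, -0.035, 0, 0, -0.244], [75, -0.58, 0.485, -0.035, 0, 0, -0.244]]}}

```text
time_s: 8.8
position: [0.4017, -0.2979, 0.1786]
tcp_rot: [[0.953, 0.304, -0.0], [0.304, -0.953, 0.001], [0.0, -0.001, -1.0]]
force: [0.2, -1.0, -0.7]
opening: 0.86
grasp_force: 0.0
```

```bash
python3 plan.py 402 -299 60 18 402 -299 4 18; python3 - <<'E'
from h import *
from rig import optics
c=optics.capture("top"); np.savez("top1.npz",**c); cv2.imwrite("pics/t1.png",cv2.resize(c["color"][120:280,180:420],None,fx=3,fy=3,interpolation=2))
W=cloud(c);Z=W[...,2]
m=np.zeros(Z.shape,bool); s=np.s_[140:200,255:305]; m[s]=(Z[s]>.08)&(Z[s]<.11)
v,u=np.nonzero(m); print(len(u)); p=plane(c,np.c_[u,v],.09).astype(np.float32); print(p.mean(0),cv2.minEnclosingCircle(p), W[m].mean(0))
E
```

```text
t 8.8 at [ 401.7 -297.9  178.6] psi 17.7 open 74.8 q6 23 F [ 0.2 -1.  -0.7]
-> [402.0, -299.0, 60.0, 18.0] rows>=2
   [-0.0, 0.005, 0.494, -0.0, -0.0, -0.002]
   [-0.0, 0.005, 0.494, -0.0, -0.0, -0.002]
-> [402.0, -299.0, 4.0, 18.0] rows>=2
   [0.0, 0.0, 0.467, 0.0, 0.0, 0.0]
237
[ 0.61664915 -0.13263398] ((0.6161786913871765, -0.13269942998886108), 0.03034701943397522) [ 0.61581919 -0.13238601  0.09367392]
```

View pics/t1.png

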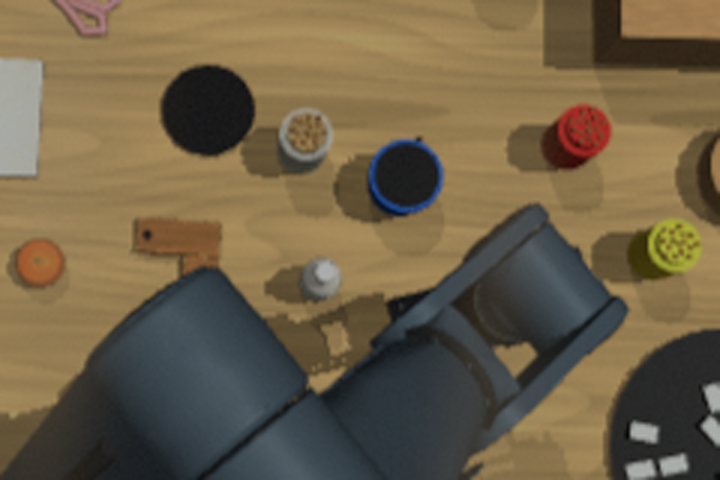

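The jar stands upright at crop (305,137), about 3 mm from midway; bottle and tangerine are undisturbed. Now the thick block.

{"op": "drive_tool", "data": {"steps": [[75, 0, 0.005, 0.4, 0, 0, 0], [75, 0, 0.005, 0.8, 0, 0, 0], [75, 0, 0.005, 0.98, 0, 0, 0], [75, 0, 0.005, 0.98, 0, 0, 0]]}}

```text
time_s: 9.25
position: [0.4002, -0.2962, 0.0584]
tcp_rot: [[0.952, 0.307, -0.005], [0.307, -0.952, 0.006], [-0.003, -0.007, -1.0]]
force: [0.4, 0.3, 0.2]
opening: 0.86
grasp_force: 0.0
```

{"op": "drive_tool", "data": {"steps": [[75, 0, 0, 0.25, 0, 0, 0], [75, 0, 0, 0.4, 0, 0, 0], [75, 0, 0, 0.47, 0, 0, 0], [75, 0, 0, 0.47, 0, 0, 0], [75, 0, 0, 0.47, 0, 0, 0]]}}

```text
time_s: 9.75
position: [0.402, -0.2997, 0.0061]
tcp_rot: [[0.952, 0.307, 0.001], [0.307, -0.952, -0.002], [0.001, 0.002, -1.0]]
force: [-0.2, -0.9, -0.3]
opening: 0.859
grasp_force: 0.0
```

{"op": "drive_tool", "data": {"steps": [[30, 0, 0, 0, 0, 0, 0], [30, 0, 0, 0, 0, 0, 0], [30, 0, 0, 0, 0, 0, 0], [30, 0, 0, 0, 0, 0, 0], [30, 0, 0, 0, 0, 0, 0], [30, 0, 0, 0, 0, 0, 0]]}}

```text
time_s: 10.35
position: [0.401, -0.2991, 0.0051]
tcp_rot: [[0.952, 0.307, -0.0], [0.307, -0.952, 0.0], [-0.0, -0.0, -1.0]]
force: [0.5, 0.1, -0.5]
opening: 0.409
grasp_force: 0.0
```

```bash
python3 plan.py 402 -299 180 18 653 215 180 0 653 215 30 0
```

```text
t 10.3 at [ 401.  -299.1    5.1] psi 17.9 open 35.6 q6 23 F [ 0.5  0.1 -0.5]
-> [402.0, -299.0, 180.0, 18.0] rows>=2
   [0.004, 0.001, -0.729, -0.0, 0.0, -0.001]
   [0.004, 0.001, -0.729, -0.0, 0.0, -0.001]
-> [653.0, 215.0, 180.0, 0.0] rows>=3
   [0.663, -0.685, 0.0, 0.0, 0.0, 0.042]
   [0.618, -0.726, 0.0, 0.0, 0.0, 0.042]
   [0.571, -0.763, 0.0, 0.0, 0.0, 0.042]
   [0.522, -0.797, 0.0, 0.0, 0.0, 0.042]
   [0.471, -0.829, 0.0, 0.0, 0.0, 0.042]
-> [653.0, 215.0, 30.0, 0.0] rows>=2
   [0.0, 0.0, 0.625, 0.0, 0.0, 0.0]
   [0.0, 0.0, 0.625, 0.0, 0.0, 0.0]
```

```bash
python3 - <<'E'
from h import *
from rig import optics,read_state
c=optics.capture("wrist");s=optics.capture("side")
cv2.imwrite("pics/w2.png",np.hstack([cv2.resize(c["color"],(480,360)),cv2.resize(s["color"][120:210,260:340],(320,360))]))
s=read_state();print(s["opening"]*87,s["grasp_force"])
E
```

```text
31.976036385489927 0.0
```

View pics/w2.png

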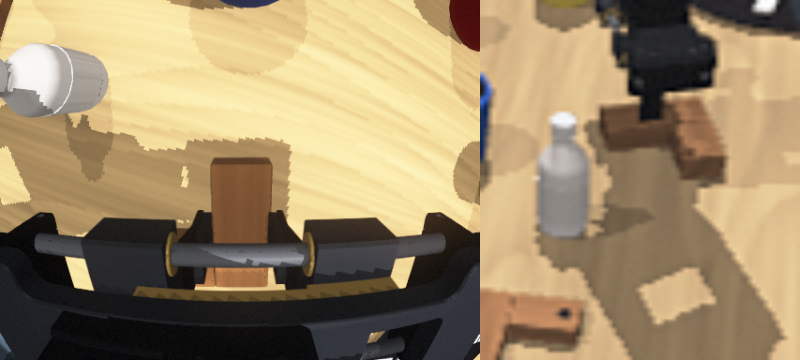

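The wrist view shows the leg (240,215) between the fingers, but the reading gives no contact at 32 mm. I'll close further to see.

{"op": "drive_tool", "data": {"steps": [[10, 0, 0, 0, 0, 0, 0], [10, 0, 0, 0, 0, 0, 0], [10, 0, 0, 0, 0, 0, 0]]}}

```text
time_s: 10.75
position: [0.4011, -0.2991, 0.0051]
tcp_rot: [[0.952, 0.307, -0.0], [0.307, -0.952, 0.0], [-0.0, -0.0, -1.0]]
force: [0.1, -0.1, -0.1]
opening: 0.163
grasp_force: 0.0
```

```bash
python3 - <<'E'
from h import *
from rig import optics,read_state
c=optics.capture("wrist");s=optics.capture("side")
cv2.imwrite("pics/w3.png",np.hstack([cv2.resize(c["color"][190:330,130:390],(560,300),interpolation=2),cv2.resize(s["color"][130:180,285:325],(240,300),interpolation=2)]))
W=cloud(s);
for v in range(138,166,4): print(v,[tuple((W[v,u]*1000).round().astype(int).tolist()) for u in (297,300,303,306,310,314)])
s=read_state();print(s["opening"]*87,s["grasp_force"])
E
```

```text
138 [(410, -207, 122), (400, -199, 128), (390, -207, 123), (380, -216, 118), (367, -223, 115), (354, -220, 118)]
142 [(409, -204, 108), (400, -210, 105), (390, -210, 105), (380, -212, 105), (366, -212, 106), (357, -384, -5)]
146 [(416, -309, 22), (404, -286, 38), (393, -290, 36), (383, -313, 21), (369, -313, 23), (354, -318, 20)]
150 [(414, -282, 22), (403, -286, 21), (392, -292, 17), (382, -292, 18), (367, -293, 19), (353, -296, 18)]
154 [(413, -279, 7), (402, -281, 6), (391, -279, 8), (381, -283, 7), (365, -266, 20), (351, -263, 23)]
158 [(411, -262, 1), (401, -271, -4), (390, -271, -4), (380, -280, -9), (364, -240, 21), (350, -247, 17)]
162 [(409, -245, -5), (399, -244, -2), (388, -252, -7), (378, -254, -8), (363, -241, 3), (349, -231, 11)]
11.652033367700598 0.0
```

View pics/w3.png

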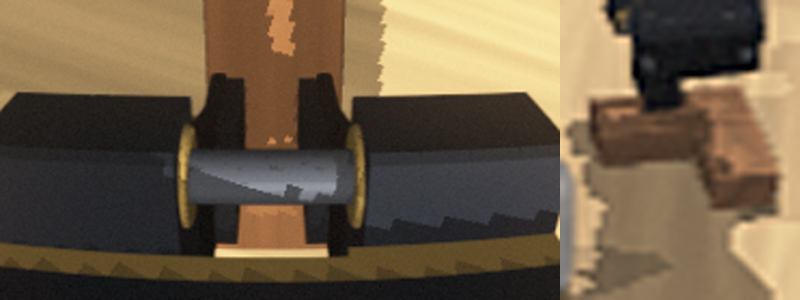

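The fingers are over the block, not beside it, so the real tips are more than 20 mm higher than the reading says. I'll check the tip height.

```bash
python3 - <<'E'
from h import *
from rig import optics,read_state,bot
print([(a,getattr(bot,a)) for a in dir(bot) if not a.startswith("_")])
s=read_state();q=s["joint_positions"];print(np.round(q,2),s["position"])
for n in("side","top"):
    c=optics.capture(n);W=cloud(c)
    m=(c["color"].max(2)<45)&(abs(W[...,0]-.4)<.06)&(abs(W[...,1]+.295)<.08)&(W[...,2]<.12)&(W[...,2]>.0)
    v,u=np.nonzero(m); z=W[m][:,2]
    print(n,len(z),np.percentile(z,[0,5,25,50]).round(3) if len(z) else 0)
    i=np.argsort(z)[:12]; print((W[m][i]*1000).round().tolist())
c=optics.capture("wrist");R,t=ext(c);print("cam-TCP in tool",(np.array(s["tcp_rot"]).T@((-R.T@t)-s["position"])).round(4))
W=cloud(c,True);print("wrist leg z",[ (W[v,u]*1000).round().tolist() for u,v in((258,200),(258,210),(232,235),(285,235),(350,180))])
E
```

```text
[('PlanningError', <class 'rig.PlanningError'>), ('hold_point_z', 0.0187)]
[-49.53  39.14 107.99   0.    32.87  22.6 ] [ 0.40107477 -0.29910434  0.00508125]
side 85 [0.035 0.038 0.047 0.107]
[[396.0, -285.0, 35.0], [393.0, -284.0, 35.0], [407.0, -282.0, 36.0], [389.0, -283.0, 36.0], [403.0, -280.0, 37.0], [400.0, -280.0, 38.0], [396.0, -285.0, 39.0], [393.0, -286.0, 39.0], [389.0, -285.0, 39.0], [400.0, -284.0, 40.0], [403.0, -283.0, 40.0], [400.0, -289.0, 40.0]]
top 0 0
[]
cam-TCP in tool [ 0.0778  0.0015 -0.1907]
wrist leg z [[424.0, -295.0, 23.0], [418.0, -297.0, 24.0], [409.0, -285.0, 51.0], [407.0, -318.0, 24.0], [451.0, -354.0, 0.0]]
```

{"op": "drive_tool", "data": {"steps": [[75, 0, 0, 0, 0, 0, 0], [75, 0, 0, 0, 0, 0, 0], [75, 0, 0, 0, 0, 0, 0], [75, 0, 0, 0, 0, 0, 0], [75, 0, 0, 0, 0, 0, 0], [75, 0, 0, 0, 0, 0, 0], [75, 0, 0, 0, 0, 0, 0]]}}

```text
time_s: 11.7
position: [0.4011, -0.2991, 0.0051]
tcp_rot: [[0.952, 0.307, -0.0], [0.307, -0.952, 0.0], [-0.0, -0.0, -1.0]]
force: [0.3, 0.2, 0.5]
opening: 0.672
grasp_force: 0.0
```

{"op": "drive_tool", "data": {"steps": [[75, 0.01, 0, 0.05, 0, 0, 0], [75, 0.01, 0, 0.1, 0, 0, 0], [75, 0.01, 0, 0.13, 0, 0, 0], [75, 0.01, 0, 0.15, 0, 0, 0], [75, 0.01, 0, 0.15, 0, 0, 0]]}}

```text
time_s: 12.2
position: [0.402, -0.2985, -0.0134]
tcp_rot: [[0.952, 0.307, -0.001], [0.307, -0.952, 0.001], [-0.0, -0.001, -1.0]]
force: [-0.9, -0.4, -0.4]
opening: 0.861
grasp_force: 0.0
```

```bash
python3 - <<'E'
from h import *
from rig import optics,read_state,bot
s=read_state();print(s["position"],s["force"],s["opening"]*87)
c=optics.capture("side");W=cloud(c)
m=(c["color"].max(2)<45)&(abs(W[...,0]-.4)<.06)&(abs(W[...,1]+.275)<.06)&(W[...,2]<.06)&(W[...,2]>-.01)
P=W[m];i=np.argsort(P[:,2])[:12]; print((P[i]*1000).round().tolist())
E
```

```text
[ 0.40197768 -0.29849141 -0.01343948] [-0.93567925 -0.37447586 -0.39215408] 74.87804246342382
[[393.0, -253.0, 13.0], [396.0, -251.0, 15.0], [397.0, -253.0, 17.0], [393.0, -253.0, 18.0], [382.0, -254.0, 18.0], [419.0, -306.0, 19.0], [389.0, -252.0, 19.0], [383.0, -256.0, 21.0], [386.0, -247.0, 22.0], [386.0, -253.0, 23.0], [390.0, -251.0, 24.0], [379.0, -250.0, 25.0]]
```

{"op": "drive_tool", "data": {"steps": [[75, 0, 0, 0.03, 0, 0, 0], [75, 0, 0, 0.045, 0, 0, 0], [75, 0, 0, 0.055, 0, 0, 0], [75, 0, 0, 0.055, 0, 0, 0]]}}

```text
time_s: 12.65
position: [0.4022, -0.2987, -0.0196]
tcp_rot: [[0.952, 0.307, -0.0], [0.307, -0.952, 0.0], [-0.0, -0.0, -1.0]]
force: [-0.3, 0.3, -0.0]
opening: 0.864
grasp_force: 0.0
```

{"op": "drive_tool", "data": {"steps": [[30, 0, 0, 0, 0, 0, 0], [30, 0, 0, 0, 0, 0, 0], [30, 0, 0, 0, 0, 0, 0], [30, 0, 0, 0, 0, 0, 0], [30, 0, 0, 0, 0, 0, 0], [30, 0, 0, 0, 0, 0, 0]]}}

```text
time_s: 13.25
position: [0.4023, -0.2989, -0.0194]
tcp_rot: [[0.952, 0.307, 0.0], [0.307, -0.952, -0.0], [0.0, 0.0, -1.0]]
force: [-0.7, -0.6, 0.5]
opening: 0.458
grasp_force: 30.0
```

```bash
python3 plan.py 402 -299 180 18 653 215 180 0
```

```text
t 13.2 at [ 402.3 -298.9  -19.4] psi 17.9 open 39.8 q6 23 F [-0.7 -0.6  0.5]
-> [402.0, -299.0, 180.0, 18.0] rows>=2
   [-0.001, 0.0, -0.831, 0.0, -0.0, -0.001]
   [-0.001, 0.0, -0.831, 0.0, -0.0, -0.001]
-> [653.0, 215.0, 180.0, 0.0] rows>=3
   [0.663, -0.685, 0.0, 0.0, 0.0, 0.042]
   [0.618, -0.726, 0.0, 0.0, 0.0, 0.042]
   [0.571, -0.763, 0.0, 0.0, 0.0, 0.042]
   [0.522, -0.797, 0.0, 0.0, 0.0, 0.042]
   [0.471, -0.829, 0.0, 0.0, 0.0, 0.042]
```

{"op": "drive_tool", "data": {"steps": [[30, 0, 0, -0.2, 0, 0, 0], [30, 0, 0, -0.5, 0, 0, 0], [30, 0, 0, -0.72, 0, 0, 0]]}}

```text
time_s: 13.55
position: [0.4022, -0.2987, 0.0681]
tcp_rot: [[0.952, 0.307, 0.0], [0.307, -0.952, 0.0], [0.0, 0.0, -1.0]]
force: [0.5, -0.1, -1.1]
opening: 0.453
grasp_force: 30.0
```

{"op": "drive_tool", "data": {"steps": [[30, 0, 0, -0.35, 0, 0, 0], [30, 0, 0, -0.6, 0, 0, 0], [30, 0, 0, -0.72, 0, 0, 0], [30, 0, 0, -0.72, 0, 0, 0]]}}

```text
time_s: 13.95
position: [0.4033, -0.2998, 0.1554]
tcp_rot: [[0.952, 0.307, 0.003], [0.307, -0.952, -0.004], [0.002, 0.005, -1.0]]
force: [0.5, -0.4, -1.3]
opening: 0.454
grasp_force: 30.0
```

{"op": "drive_tool", "data": {"steps": [[30, 0.1, -0.11, 0, 0, 0, 0.01], [30, 0.25, -0.26, 0, 0, 0, 0.02], [30, 0.45, -0.47, 0, 0, 0, 0.03], [30, 0.66, -0.685, 0, 0, 0, 0.042]]}}

```text
time_s: 14.35
position: [0.4517, -0.1949, 0.1517]
tcp_rot: [[0.97, 0.244, -0.003], [0.244, -0.97, 0.002], [-0.002, -0.002, -1.0]]
force: [0.6, 0.5, -1.0]
opening: 0.455
grasp_force: 30.0
```

{"op": "drive_tool", "data": {"steps": [[30, 0.21, -0.24, 0, 0, 0, 0.014], [30, 0.42, -0.48, 0, 0, 0, 0.028], [30, 0.62, -0.726, 0, 0, 0, 0.042]]}}

```text
time_s: 14.65
position: [0.5026, -0.0917, 0.1517]
tcp_rot: [[0.983, 0.184, -0.003], [0.184, -0.983, 0.001], [-0.002, -0.002, -1.0]]
force: [0.2, -1.1, -1.2]
opening: 0.458
grasp_force: 30.0
```

{"op": "drive_tool", "data": {"steps": [[30, 0.19, -0.25, 0, 0, 0, 0.014], [30, 0.38, -0.51, 0, 0, 0, 0.028], [30, 0.57, -0.763, 0, 0, 0, 0.042]]}}

```text
time_s: 14.95
position: [0.5525, 0.0109, 0.1514]
tcp_rot: [[0.993, 0.122, -0.004], [0.122, -0.993, 0.001], [-0.003, -0.001, -1.0]]
force: [0.6, -0.5, -1.4]
opening: 0.456
grasp_force: 30.0
```

{"op": "drive_tool", "data": {"steps": [[30, 0.17, -0.27, 0, 0, 0, 0.014], [30, 0.35, -0.53, 0, 0, 0, 0.028], [30, 0.52, -0.797, 0, 0, 0, 0.042]]}}

```text
time_s: 15.25
position: [0.6029, 0.1131, 0.1511]
tcp_rot: [[0.998, 0.059, -0.003], [0.059, -0.998, -0.0], [-0.003, 0.0, -1.0]]
force: [0.5, -0.5, -1.3]
opening: 0.456
grasp_force: 30.0
```

{"op": "drive_tool", "data": {"steps": [[30, 0.16, -0.28, 0, 0, 0, 0.014], [30, 0.3, -0.53, 0, 0, 0, 0.028], [30, 0.42, -0.73, 0, 0, 0, 0.042], [30, 0.47, -0.83, 0, 0, 0, 0.042], [30, 0.47, -0.83, 0, 0, 0, 0.042], [30, 0.47, -0.83, 0, 0, 0, 0.042]]}}

```text
time_s: 15.85
position: [0.6526, 0.2134, 0.152]
tcp_rot: [[1.0, -0.003, -0.003], [-0.003, -1.0, -0.001], [-0.003, 0.001, -1.0]]
force: [0.7, -0.7, -0.7]
opening: 0.459
grasp_force: 30.0
```

```bash
cat > see.py <<'E'
from h import *
from rig import optics
import sys
c=optics.capture("top"); W=cloud(c)
def L(box,h,lo,hi):   # pose of an L block by its top face in a world box (m)
    x0,x1,y0,y1=box; b,g,r=[c["color"][...,k].astype(int) for k in range(3)]
    m=(W[...,0]>x0)&(W[...,0]<x1)&(W[...,1]>y0)&(W[...,1]<y1)&(W[...,2]>lo)&(W[...,2]<hi)&(r-b>25)
    v,u=np.nonzero(m); p=(plane(c,np.c_[u,v],h)*1000).astype(np.float32)
    (cx,cy),wh,a=cv2.minAreaRect(p); d=p.mean(0)-[cx,cy]
    y=np.degrees(np.arctan2(d[1],d[0]))+135
    a=min((a+90*k for k in range(-4,5)),key=lambda q:abs((q-y+180)%360-180))
    print("L",len(p),"centre",round(cx,1),round(cy,1),np.round(wh,1),"yaw %.1f (coarse %.1f)"%(a,y)); return cx,cy,a
E
python3 - <<'E'
from see import *
z=W[...,2]; 
L((.55,.75,.13,.35),.19,.165,.21)
E
python3 plan.py 653 215 20 0
```

```text
L 0 centre 0.0 0.0 [0. 0.] yaw -360.0 (coarse nan)
t 15.9 at [652.8 213.  152.4] psi -0.2 open 39.7 q6 99 F [-0.7  0.4 -1.6]
-> [653.0, 215.0, 20.0, 0.0] rows>=2
   [0.002, -0.009, 0.552, 0.0, 0.001, -0.001]
   [0.002, -0.009, 0.552, 0.0, 0.001, -0.001]see.py:9: RuntimeWarning: Mean of empty slice.
  (cx,cy),wh,a=cv2.minAreaRect(p); d=p.mean(0)-[cx,cy]
  ret = um.true_divide(
```

{"op": "drive_tool", "data": {"steps": [[30, 0, -0.01, 0.3, 0, 0, 0], [30, 0, -0.01, 0.6, 0, 0, 0], [30, 0, -0.01, 0.8, 0, 0, 0], [30, 0, -0.01, 0.8, 0, 0, 0]]}}

```text
time_s: 16.3
position: [0.6498, 0.2133, 0.0532]
tcp_rot: [[1.0, -0.005, -0.01], [-0.005, -1.0, -0.002], [-0.01, 0.002, -1.0]]
force: [-1.1, -0.7, -1.3]
opening: 0.453
grasp_force: 30.0
```

{"op": "drive_tool", "data": {"steps": [[30, 0, 0, 0.2, 0, 0, 0], [30, 0, 0, 0.35, 0, 0, 0], [30, 0, 0, 0.45, 0, 0, 0], [30, 0, 0, 0.5, 0, 0, 0], [30, 0, 0, 0.5, 0, 0, 0]]}}

```text
time_s: 16.8
position: [0.654, 0.2152, -0.0025]
tcp_rot: [[1.0, -0.004, -0.0], [-0.004, -1.0, -0.0], [-0.0, 0.0, -1.0]]
force: [0.1, -0.7, -0.6]
opening: 0.454
grasp_force: 30.0
```

```bash
python3 plan.py 653 215 -13.4 0
```

```text
t 16.8 at [654.  215.2  -2.5] psi -0.2 open 39.5 q6 99 F [ 0.1 -0.7 -0.6]
-> [653.0, 215.0, -13.4, 0.0] rows>=1
   [-0.008, 0.002, 0.091, 0.0, 0.0, -0.002]
```

{"op": "drive_tool", "data": {"steps": [[30, -0.005, 0, 0.04, 0, 0, 0], [30, -0.005, 0, 0.07, 0, 0, 0], [30, -0.005, 0, 0.08, 0, 0, 0], [30, -0.005, 0, 0.085, 0, 0, 0], [30, -0.005, 0, 0.085, 0, 0, 0]]}}

```text
time_s: 17.3
position: [0.6534, 0.2158, -0.0128]
tcp_rot: [[1.0, -0.003, 0.0], [-0.003, -1.0, 0.0], [0.0, -0.0, -1.0]]
force: [-0.4, 0.5, -0.3]
opening: 0.455
grasp_force: 30.0
```

{"op": "drive_tool", "data": {"steps": [[30, 0, 0, 0.007, 0, 0, 0], [30, 0, 0, 0.007, 0, 0, 0], [30, 0, 0, 0.007, 0, 0, 0]]}}

```text
time_s: 17.6
position: [0.6536, 0.2158, -0.0134]
tcp_rot: [[1.0, -0.003, 0.001], [-0.003, -1.0, 0.0], [0.001, -0.0, -1.0]]
force: [0.3, -0.2, 1.1]
opening: 0.461
grasp_force: 30.0
```

{"op": "drive_tool", "data": {"steps": [[75, 0, 0, 0, 0, 0, 0], [75, 0, 0, 0, 0, 0, 0], [75, 0, 0, 0, 0, 0, 0], [75, 0, 0, 0, 0, 0, 0], [75, 0, 0, 0, 0, 0, 0], [75, 0, 0, -0.2, 0, 0, 0], [75, 0, 0, -0.6, 0, 0, 0], [75, 0, 0, -1, 0, 0, 0]]}}

```text
time_s: 18.4
position: [0.6523, 0.2155, 0.1062]
tcp_rot: [[1.0, -0.003, -0.003], [-0.003, -1.0, -0.0], [-0.003, 0.0, -1.0]]
force: [1.6, -0.1, 0.8]
opening: 0.86
grasp_force: 0.0
```

```bash
python3 plan.py 508 15 130 88 508 15 -20 88
```

```text
t 18.4 at [652.3 215.5 106.2] psi -0.2 open 74.8 q6 99 F [ 1.6 -0.1  0.8]
-> [508.0, 15.0, 130.0, 88.0] rows>=4
   [-0.399, 0.558, -0.065, -0.0, 0.001, -0.342]
   [-0.622, 0.29, -0.065, -0.0, 0.001, -0.342]
   [-0.684, -0.052, -0.065, -0.0, 0.001, -0.342]
-> [508.0, 15.0, -20.0, 88.0] rows>=2
   [0.0, 0.0, 0.625, 0.0, 0.0, 0.0]
   [0.0, 0.0, 0.625, 0.0, 0.0, 0.0]
```

{"op": "drive_tool", "data": {"steps": [[75, -0.1, 0.14, -0.065, 0, 0, -0.085], [75, -0.2, 0.28, -0.065, 0, 0, -0.17], [75, -0.3, 0.42, -0.065, 0, 0, -0.255], [75, -0.4, 0.558, -0.065, 0, 0, -0.342]]}}

```text
time_s: 18.8
position: [0.6046, 0.1483, 0.1145]
tcp_rot: [[0.87, 0.493, 0.001], [0.493, -0.87, -0.0], [0.0, 0.0, -1.0]]
force: [-0.6, -0.4, -0.3]
opening: 0.861
grasp_force: 0.0
```

{"op": "drive_tool", "data": {"steps": [[75, -0.15, 0.07, -0.065, 0, 0, -0.085], [75, -0.31, 0.14, -0.065, 0, 0, -0.17], [75, -0.46, 0.21, -0.065, 0, 0, -0.255], [75, -0.62, 0.29, -0.065, 0, 0, -0.342]]}}

```text
time_s: 19.2
position: [0.5567, 0.0817, 0.1221]
tcp_rot: [[0.516, 0.856, 0.001], [0.856, -0.516, -0.0], [0.0, 0.0, -1.0]]
force: [0.5, -0.3, 0.3]
opening: 0.861
grasp_force: 0.0
```

{"op": "drive_tool", "data": {"steps": [[75, -0.17, -0.015, -0.065, 0, 0, -0.085], [75, -0.34, -0.03, -0.065, 0, 0, -0.17], [75, -0.51, -0.04, -0.065, 0, 0, -0.255], [75, -0.68, -0.05, -0.065, 0, 0, -0.342], [75, -0.68, -0.05, -0.065, 0, 0, -0.342], [75, -0.68, -0.05, -0.065, 0, 0, -0.342]]}}

```text
time_s: 19.8
position: [0.5099, 0.0156, 0.1299]
tcp_rot: [[0.038, 0.999, 0.001], [0.999, -0.038, 0.0], [0.0, 0.001, -1.0]]
force: [0.4, -0.2, 1.0]
opening: 0.863
grasp_force: 0.0
```

```bash
python3 plan.py 508 15 -20 88; python3 - <<'E'
from see import *
L((.55,.75,.13,.35),.030,.022,.04)
z=W[...,2]; m=(c["color"].min(2)>140)&(abs(W[...,0]-.645)<.09)&(abs(W[...,1]-.243)<.09)&(z<.015)
v,u=np.nonzero(m);print(cv2.minAreaRect((plane(c,np.c_[u,v],.006)*1000).astype(np.float32)))
cv2.imwrite("pics/t2.png",cv2.resize(c["color"][130:260,130:310],None,fx=4,fy=4,interpolation=2))
E
```

```text
t 19.8 at [509.9  15.6 129.9] psi 87.8 open 75.1 q6 -9 F [ 0.4 -0.2  1. ]
-> [508.0, 15.0, -20.0, 88.0] rows>=2
   [-0.003, -0.009, 0.625, 0.0, -0.0, -0.001]
   [-0.003, -0.008, 0.625, 0.0, -0.0, -0.001]
L 478 centre 643.1 243.7 [96.1 96.4] yaw -0.6 (coarse -0.3)
((645.4639282226562, 243.34713745117188), (137.48648071289062, 135.64169311523438), 89.4791259765625)
```

View pics/t2.png

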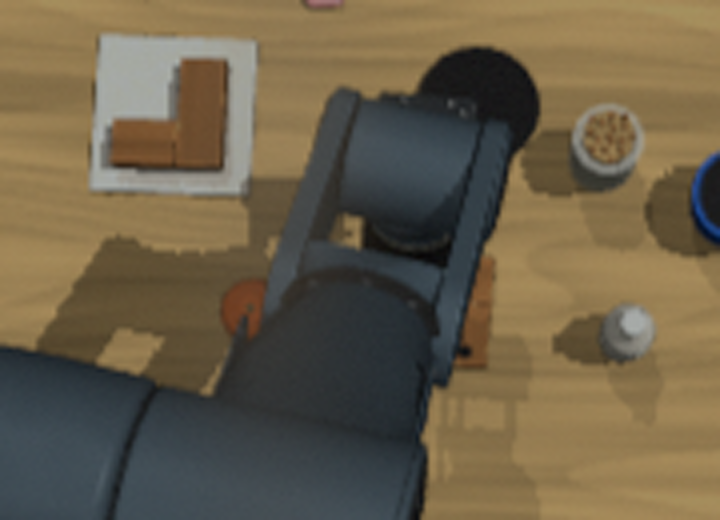

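The thick block is on the board at crop (170,115), centred to about 2 mm with yaw about -0.5°. Now the thin block.

{"op": "drive_tool", "data": {"steps": [[75, -0.005, -0.015, 0.35, 0, 0, 0], [75, -0.005, -0.015, 0.7, 0, 0, 0], [75, -0.005, -0.015, 0.85, 0, 0, 0], [75, -0.005, -0.015, 0.85, 0, 0, 0]]}}

```text
time_s: 20.25
position: [0.5062, 0.0162, 0.0251]
tcp_rot: [[0.035, 0.999, -0.005], [0.999, -0.035, 0.001], [0.001, -0.005, -1.0]]
force: [0.6, -0.3, -0.3]
opening: 0.862
grasp_force: 0.0
```

{"op": "drive_tool", "data": {"steps": [[75, 0, 0, 0.15, 0, 0, 0], [75, 0, 0, 0.3, 0, 0, 0], [75, 0, 0, 0.38, 0, 0, 0], [75, 0, 0, 0.4, 0, 0, 0], [75, 0, 0, 0.4, 0, 0, 0]]}}

```text
time_s: 20.75
position: [0.5084, 0.0153, -0.0199]
tcp_rot: [[0.035, 0.999, 0.001], [0.999, -0.035, -0.0], [-0.0, 0.001, -1.0]]
force: [0.2, 0.5, 0.1]
opening: 0.862
grasp_force: 0.0
```

{"op": "drive_tool", "data": {"steps": [[30, 0, 0, 0, 0, 0, 0], [30, 0, 0, 0, 0, 0, 0], [30, 0, 0, 0, 0, 0, 0], [30, 0, 0, 0, 0, 0, 0], [30, 0, 0, 0, 0, 0, 0], [30, 0, 0, 0, 0, 0, 0]]}}

```text
time_s: 21.35
position: [0.5076, 0.0151, -0.0202]
tcp_rot: [[0.035, 0.999, -0.0], [0.999, -0.035, 0.0], [0.0, -0.0, -1.0]]
force: [-0.6, 0.3, 1.2]
opening: 0.455
grasp_force: 30.0
```

```bash
python3 plan.py 508 15 120 88 635 271.5 120 179.5 635 271.5 15 179.5
```

```text
t 21.4 at [507.6  15.1 -20.2] psi 88.0 open 39.6 q6 -9 F [-0.6  0.3  1.2]
-> [508.0, 15.0, 120.0, 88.0] rows>=2
   [-0.0, 0.002, -0.584, -0.0, -0.0, -0.0]
   [-0.0, 0.002, -0.584, -0.0, -0.0, -0.0]
-> [635.0, 271.5, 120.0, 179.5] rows>=4
   [0.724, 0.328, 0.0, -0.0, -0.0, -0.355]
   [0.458, 0.65, 0.0, -0.0, -0.0, -0.355]
   [0.065, 0.792, 0.0, -0.0, -0.0, -0.355]
-> [635.0, 271.5, 15.0, 179.5] rows>=3
   [0.0, 0.0, 0.875, 0.0, 0.0, 0.0]
```

{"op": "drive_tool", "data": {"steps": [[30, 0, 0, -0.2, 0, 0, 0], [30, 0, 0, -0.5, 0, 0, 0], [30, 0, 0, -0.8, 0, 0, 0], [30, 0, 0, -1, 0, 0, 0]]}}

```text
time_s: 21.75
position: [0.5083, 0.0151, 0.1017]
tcp_rot: [[0.035, 0.999, 0.002], [0.999, -0.035, -0.0], [-0.0, 0.002, -1.0]]
force: [0.5, -0.1, -0.8]
opening: 0.454
grasp_force: 30.0
```

{"op": "drive_tool", "data": {"steps": [[30, 0.14, 0.06, -0.16, 0, 0, -0.07], [30, 0.32, 0.15, -0.16, 0, 0, -0.155], [30, 0.48, 0.22, -0.16, 0, 0, -0.235], [30, 0.64, 0.29, -0.16, 0, 0, -0.315], [30, 0.725, 0.33, -0.16, 0, 0, -0.355]]}}

```text
time_s: 22.25
position: [0.5506, 0.1021, 0.1188]
tcp_rot: [[-0.481, 0.877, 0.0], [0.877, 0.481, 0.0], [0.0, 0.0, -1.0]]
force: [0.4, -1.0, -0.5]
opening: 0.455
grasp_force: 30.0
```

{"op": "drive_tool", "data": {"steps": [[30, 0.11, 0.16, 0, 0, 0, -0.09], [30, 0.22, 0.32, 0, 0, 0, -0.18], [30, 0.34, 0.49, 0, 0, 0, -0.27], [30, 0.46, 0.65, 0, 0, 0, -0.355]]}}

```text
time_s: 22.65
position: [0.5925, 0.1873, 0.1184]
tcp_rot: [[-0.86, 0.51, -0.001], [0.51, 0.86, -0.0], [0.001, -0.001, -1.0]]
force: [0.3, -0.3, -0.4]
opening: 0.456
grasp_force: 30.0
```

{"op": "drive_tool", "data": {"steps": [[30, 0.015, 0.2, 0, 0, 0, -0.09], [30, 0.03, 0.4, 0, 0, 0, -0.18], [30, 0.05, 0.6, 0, 0, 0, -0.27], [30, 0.06, 0.74, 0, 0, 0, -0.33], [30, 0.065, 0.79, 0, 0, 0, -0.355], [30, 0.065, 0.79, 0, 0, 0, -0.355], [30, 0.065, 0.79, 0, 0, 0, -0.355]]}}

```text
time_s: 23.35
position: [0.6339, 0.2714, 0.1182]
tcp_rot: [[-1.0, 0.009, -0.002], [0.009, 1.0, -0.001], [0.002, -0.001, -1.0]]
force: [0.0, -0.6, -2.0]
opening: 0.454
grasp_force: 30.0
```

```bash
python3 plan.py 635.3 271.8 20 179.5
```

```text
t 23.4 at [633.9 271.4 118.2] psi 179.5 open 39.5 q6 -76 F [ 0.  -0.6 -2. ]
-> [635.3, 271.8, 20.0, 179.5] rows>=2
   [-0.013, 0.004, 0.819, -0.0, -0.001, -0.0]
```

{"op": "drive_tool", "data": {"steps": [[30, -0.005, 0.004, 0.3, 0, 0, 0], [30, -0.01, 0.004, 0.55, 0, 0, 0], [30, -0.01, 0.004, 0.72, 0, 0, 0], [30, -0.01, 0.004, 0.8, 0, 0, 0], [30, -0.01, 0.004, 0.82, 0, 0, 0], [30, -0.01, 0.004, 0.82, 0, 0, 0]]}}

```text
time_s: 23.95
position: [0.6363, 0.272, 0.0209]
tcp_rot: [[-1.0, 0.009, 0.001], [0.009, 1.0, 0.0], [-0.001, 0.0, -1.0]]
force: [0.2, 0.3, -1.1]
opening: 0.451
grasp_force: 30.0
```

```bash
python3 plan.py 635.3 271.8 9.8 179.5
```

```text
t 23.9 at [636.3 272.   20.9] psi 179.5 open 39.3 q6 -76 F [ 0.2  0.3 -1.1]
-> [635.3, 271.8, 9.8, 179.5] rows>=1
   [0.008, -0.001, 0.093, 0.0, 0.0, -0.0]
```

{"op": "drive_tool", "data": {"steps": [[30, 0.006, 0, 0.04, 0, 0, 0], [30, 0.006, 0, 0.07, 0, 0, 0], [30, 0.006, 0, 0.08, 0, 0, 0], [30, 0.006, 0, 0.085, 0, 0, 0], [30, 0.006, 0, 0.085, 0, 0, 0]]}}

```text
time_s: 24.45
position: [0.6352, 0.2723, 0.0104]
tcp_rot: [[-1.0, 0.008, 0.0], [0.008, 1.0, 0.0], [-0.0, 0.0, -1.0]]
force: [0.0, -0.6, -1.5]
opening: 0.457
grasp_force: 30.0
```

{"op": "drive_tool", "data": {"steps": [[30, 0, 0, 0.007, 0, 0, 0], [30, 0, 0, 0.007, 0, 0, 0], [30, 0, 0, 0.007, 0, 0, 0]]}}

```text
time_s: 24.75
position: [0.6354, 0.2723, 0.0099]
tcp_rot: [[-1.0, 0.008, 0.001], [0.008, 1.0, 0.0], [-0.001, 0.0, -1.0]]
force: [-0.3, 0.7, 1.9]
opening: 0.458
grasp_force: 30.0
```

{"op": "drive_tool", "data": {"steps": [[75, 0, 0, 0, 0, 0, 0], [75, 0, 0, 0, 0, 0, 0], [75, 0, 0, 0, 0, 0, 0], [75, 0, 0, 0, 0, 0, 0], [75, 0, 0, 0, 0, 0, 0], [75, 0, 0, -0.2, 0, 0, 0], [75, 0, 0, -0.6, 0, 0, 0], [75, 0, 0, -1, 0, 0, 0]]}}

```text
time_s: 25.55
position: [0.6341, 0.2719, 0.1294]
tcp_rot: [[-1.0, 0.008, -0.003], [0.008, 1.0, -0.001], [0.003, -0.001, -1.0]]
force: [0.9, -0.0, 0.0]
opening: 0.863
grasp_force: 0.0
```

```bash
python3 plan.py 373.5 295 130 239.5 373.5 295 -17 239.5
```

```text
t 25.6 at [634.1 271.9 129.4] psi 179.5 open 75.1 q6 -76 F [ 0.9 -0.   0. ]
-> [373.5, 295.0, 130.0, 239.5] rows>=3
   [0.724, 0.058, 0.0, 0.0, -0.001, -0.233]
   [0.661, 0.302, -0.0, 0.0, -0.001, -0.233]
   [0.518, 0.51, -0.001, 0.0, -0.001, -0.233]
-> [373.5, 295.0, -17.0, 239.5] rows>=2
   [0.0, 0.0, 0.612, 0.0, 0.0, 0.0]
   [0.0, 0.0, 0.612, 0.0, 0.0, 0.0]
```

{"op": "drive_tool", "data": {"steps": [[87, 0.24, 0.02, 0, 0, 0, -0.078], [87, 0.48, 0.04, 0, 0, 0, -0.155], [87, 0.724, 0.058, 0, 0, 0, -0.233]]}}

```text
time_s: 25.85
position: [0.5477, 0.2799, 0.1301]
tcp_rot: [[-0.941, -0.339, 0.001], [-0.339, 0.941, 0.0], [-0.001, 0.0, -1.0]]
force: [0.0, 0.2, 0.3]
opening: 0.984
grasp_force: 0.0
```

{"op": "drive_tool", "data": {"steps": [[87, 0.22, 0.1, 0, 0, 0, -0.078], [87, 0.44, 0.2, 0, 0, 0, -0.155], [87, 0.66, 0.3, 0, 0, 0, -0.233]]}}

```text
time_s: 26.15
position: [0.4605, 0.2873, 0.1296]
tcp_rot: [[-0.768, -0.641, 0.0], [-0.641, 0.768, 0.0], [-0.0, -0.0, -1.0]]
force: [0.5, 0.4, 0.8]
opening: 0.999
grasp_force: 0.0
```

{"op": "drive_tool", "data": {"steps": [[87, 0.17, 0.17, 0, 0, 0, -0.078], [87, 0.35, 0.34, 0, 0, 0, -0.155], [87, 0.52, 0.51, 0, 0, 0, -0.233], [87, 0.52, 0.51, 0, 0, 0, -0.233], [87, 0.52, 0.51, 0, 0, 0, -0.233]]}}

```text
time_s: 26.65
position: [0.3748, 0.2951, 0.1298]
tcp_rot: [[-0.506, -0.862, 0.001], [-0.862, 0.506, 0.0], [-0.001, -0.001, -1.0]]
force: [1.0, -0.0, -0.4]
opening: 1.0
grasp_force: 0.0
```

```bash
python3 plan.py 373.5 295 -17 239.5;  python3 - <<'E'
from see import *
L((.55,.75,.13,.35),.046,.040,.056)
L((.55,.75,.13,.35),.040,.02,.056)
cv2.imwrite("pics/t3.png",cv2.resize(c["color"][130:260,80:260],None,fx=4,fy=4,interpolation=2))
E
```

```text
t 26.6 at [374.8 295.1 129.8] psi -120.4 open 87.0 q6 -125 F [ 1.  -0.  -0.4]
-> [373.5, 295.0, -17.0, 239.5] rows>=2
   [0.004, 0.005, 0.612, -0.0, 0.0, 0.001]
   [0.003, 0.005, 0.612, -0.0, 0.0, 0.001]
L 476 centre 644.2 244.5 [95.8 95.9] yaw 178.3 (coarse 179.2)
L 785 centre 643.5 243.2 [100.9 100.4] yaw 268.3 (coarse 245.7)
```

View pics/t3.png

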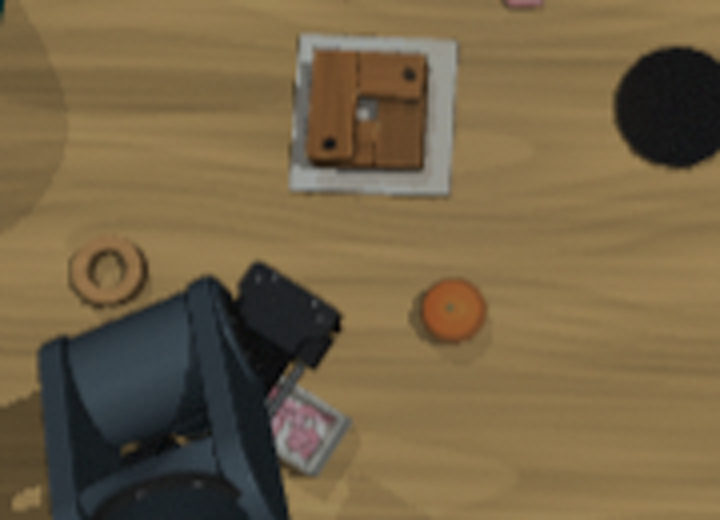

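The stand is right: the square at crop (367,108) has a 1–2 mm offset and the corners are opposite. Box next.

{"op": "drive_tool", "data": {"steps": [[87, 0.008, 0.01, 0.35, 0, 0, 0], [87, 0.008, 0.01, 0.7, 0, 0, 0], [87, 0.008, 0.01, 0.82, 0, 0, 0], [87, 0.008, 0.01, 0.82, 0, 0, 0]]}}

```text
time_s: 27.1
position: [0.3733, 0.2938, 0.0288]
tcp_rot: [[-0.508, -0.862, -0.003], [-0.862, 0.508, -0.002], [0.003, 0.002, -1.0]]
force: [0.6, 0.3, -0.3]
opening: 0.997
grasp_force: 0.0
```

{"op": "drive_tool", "data": {"steps": [[87, 0, 0, 0.15, 0, 0, 0], [87, 0, 0, 0.3, 0, 0, 0], [87, 0, 0, 0.38, 0, 0, 0], [87, 0, 0, 0.4, 0, 0, 0], [87, 0, 0, 0.4, 0, 0, 0]]}}

```text
time_s: 27.6
position: [0.3738, 0.2947, -0.0166]
tcp_rot: [[-0.506, -0.862, 0.001], [-0.862, 0.506, 0.0], [-0.001, -0.001, -1.0]]
force: [-0.1, -0.9, -0.1]
opening: 1.0
grasp_force: 0.0
```

{"op": "drive_tool", "data": {"steps": [[45, 0, 0, 0, 0, 0, 0], [45, 0, 0, 0, 0, 0, 0], [45, 0, 0, 0, 0, 0, 0], [45, 0, 0, 0, 0, 0, 0], [45, 0, 0, 0, 0, 0, 0], [45, 0, 0, 0, 0, 0, 0]]}}

```text
time_s: 28.2
position: [0.373, 0.2946, -0.0167]
tcp_rot: [[-0.506, -0.863, 0.0], [-0.863, 0.506, 0.0], [-0.0, -0.0, -1.0]]
force: [-0.3, 0.0, 2.6]
opening: 0.643
grasp_force: 30.0
```

```bash
python3 plan.py 373.5 295 100 239.5 643.6 244 130 179.5 643.6 244 40 179.5
```

```text
t 28.2 at [373.  294.6 -16.7] psi -120.4 open 55.9 q6 -125 F [-0.3  0.   2.6]
-> [373.5, 295.0, 100.0, 239.5] rows>=3
   [-0.005, -0.002, -0.973, -0.0, 0.0, 0.001]
-> [643.6, 244.0, 130.0, 179.5] rows>=3
   [-0.259, -0.718, -0.083, 0.0, 0.0, 0.233]
   [-0.489, -0.587, -0.083, 0.0, 0.0, 0.233]
   [-0.66, -0.384, -0.083, 0.0, 0.0, 0.233]
-> [643.6, 244.0, 40.0, 179.5] rows>=2
   [0.0, 0.0, 0.75, 0.0, 0.0, 0.0]
```

{"op": "drive_tool", "data": {"steps": [[45, 0, 0, -0.2, 0, 0, 0], [45, 0, 0, -0.5, 0, 0, 0], [45, 0, 0, -0.8, 0, 0, 0], [45, 0, 0, -0.97, 0, 0, 0]]}}

```text
time_s: 28.6
position: [0.3738, 0.2949, 0.1016]
tcp_rot: [[-0.506, -0.863, 0.003], [-0.863, 0.506, 0.001], [-0.002, -0.002, -1.0]]
force: [0.1, 0.6, -0.9]
opening: 0.64
grasp_force: 30.0
```

{"op": "drive_tool", "data": {"steps": [[45, -0.04, -0.11, -0.03, 0, 0, 0.04], [45, -0.1, -0.3, -0.05, 0, 0, 0.09], [45, -0.18, -0.5, -0.08, 0, 0, 0.16], [45, -0.26, -0.72, -0.083, 0, 0, 0.233]]}}

```text
time_s: 29.0
position: [0.4637, 0.2776, 0.1097]
tcp_rot: [[-0.773, -0.634, -0.0], [-0.634, 0.773, 0.0], [0.0, 0.0, -1.0]]
force: [1.1, 0.4, -1.1]
opening: 0.643
grasp_force: 30.0
```

{"op": "drive_tool", "data": {"steps": [[45, -0.16, -0.2, -0.03, 0, 0, 0.078], [45, -0.33, -0.39, -0.06, 0, 0, 0.155], [45, -0.49, -0.587, -0.083, 0, 0, 0.233]]}}

```text
time_s: 29.3
position: [0.5542, 0.2605, 0.1191]
tcp_rot: [[-0.944, -0.33, -0.001], [-0.33, 0.944, -0.0], [0.001, 0.0, -1.0]]
force: [0.5, 0.3, -0.6]
opening: 0.638
grasp_force: 30.0
```

{"op": "drive_tool", "data": {"steps": [[45, -0.22, -0.13, -0.03, 0, 0, 0.078], [45, -0.42, -0.25, -0.06, 0, 0, 0.155], [45, -0.58, -0.34, -0.083, 0, 0, 0.21], [45, -0.66, -0.384, -0.083, 0, 0, 0.233], [45, -0.66, -0.384, -0.083, 0, 0, 0.233], [45, -0.66, -0.384, -0.083, 0, 0, 0.233]]}}

```text
time_s: 29.9
position: [0.6418, 0.244, 0.1284]
tcp_rot: [[-1.0, 0.007, -0.003], [0.007, 1.0, -0.0], [0.003, -0.0, -1.0]]
force: [-0.4, 0.1, -1.0]
opening: 0.636
grasp_force: 30.0
```

```bash
python3 plan.py 643.8 244 38 179.5
```

```text
t 29.9 at [641.8 244.  128.4] psi 179.6 open 55.4 q6 -78 F [-0.4  0.1 -1. ]
-> [643.8, 244.0, 38.0, 179.5] rows>=2
   [-0.019, 0.001, 0.753, -0.0, -0.002, 0.001]
```

{"op": "drive_tool", "data": {"steps": [[45, -0.005, 0, 0.25, 0, 0, 0], [45, -0.01, 0, 0.5, 0, 0, 0], [45, -0.012, 0, 0.67, 0, 0, 0], [45, -0.012, 0, 0.75, 0, 0, 0], [45, -0.012, 0, 0.75, 0, 0, 0], [45, -0.012, 0, 0.75, 0, 0, 0]]}}

```text
time_s: 30.5
position: [0.6451, 0.2444, 0.0402]
tcp_rot: [[-1.0, 0.008, 0.001], [0.008, 1.0, 0.0], [-0.001, 0.0, -1.0]]
force: [0.2, -0.2, -0.5]
opening: 0.64
grasp_force: 30.0
```

```bash
python3 plan.py 643.8 244 29.3 179.5
```

```text
t 30.5 at [645.1 244.4  40.2] psi 179.6 open 55.7 q6 -78 F [ 0.2 -0.2 -0.5]
-> [643.8, 244.0, 29.3, 179.5] rows>=1
   [0.011, -0.003, 0.09, 0.0, 0.001, 0.001]
```

{"op": "drive_tool", "data": {"steps": [[45, 0.008, 0, 0.04, 0, 0, 0], [45, 0.008, 0, 0.065, 0, 0, 0], [45, 0.008, 0, 0.078, 0, 0, 0], [45, 0.008, 0, 0.082, 0, 0, 0], [45, 0.008, 0, 0.082, 0, 0, 0]]}}

```text
time_s: 31.0
position: [0.6441, 0.2439, 0.0295]
tcp_rot: [[-1.0, 0.008, 0.0], [0.008, 1.0, 0.0], [-0.0, 0.0, -1.0]]
force: [0.0, 0.1, -0.9]
opening: 0.638
grasp_force: 30.0
```

{"op": "drive_tool", "data": {"steps": [[45, 0, 0, 0.007, 0, 0, 0], [45, 0, 0, 0.007, 0, 0, 0], [45, 0, 0, 0.007, 0, 0, 0]]}}

```text
time_s: 31.3
position: [0.6443, 0.244, 0.0293]
tcp_rot: [[-1.0, 0.008, 0.001], [0.008, 1.0, 0.0], [-0.001, 0.0, -1.0]]
force: [-1.2, -0.9, 3.8]
opening: 0.64
grasp_force: 30.0
```

{"op": "drive_tool", "data": {"steps": [[80, 0, 0, 0, 0, 0, 0], [80, 0, 0, 0, 0, 0, 0], [80, 0, 0, 0, 0, 0, 0], [80, 0, 0, 0, 0, 0, 0], [80, 0, 0, 0, 0, 0, 0], [80, 0, 0, -0.2, 0, 0, 0], [80, 0, 0, -0.6, 0, 0, 0], [80, 0, 0, -1, 0, 0, 0]]}}

```text
time_s: 32.1
position: [0.6431, 0.2437, 0.1485]
tcp_rot: [[-1.0, 0.008, -0.003], [0.008, 1.0, -0.001], [0.003, -0.001, -1.0]]
force: [1.6, 1.6, 0.2]
opening: 0.919
grasp_force: 0.0
```

```bash
python3 plan.py 500 460 100 90 500 460 -20 90
```

```text
t 32.1 at [643.1 243.7 148.5] psi 179.5 open 80.0 q6 -78 F [1.6 1.6 0.2]
-> [500.0, 460.0, 100.0, 90.0] rows>=4
   [0.402, 0.598, 0.136, -0.001, -0.0, 0.347]
   [0.646, 0.318, 0.136, -0.001, -0.0, 0.347]
   [0.719, -0.046, 0.136, -0.001, -0.0, 0.347]
-> [500.0, 460.0, -20.0, 90.0] rows>=2
   [0.0, 0.0, 0.5, 0.0, 0.0, 0.0]
   [0.0, 0.0, 0.5, 0.0, 0.0, 0.0]
```

{"op": "drive_tool", "data": {"steps": [[87, 0.1, 0.15, 0.02, 0, 0, 0.087], [87, 0.2, 0.3, 0.05, 0, 0, 0.174], [87, 0.3, 0.45, 0.09, 0, 0, 0.26], [87, 0.4, 0.6, 0.136, 0, 0, 0.347]]}}

```text
time_s: 32.5
position: [0.5963, 0.3169, 0.1326]
tcp_rot: [[-0.861, 0.509, 0.001], [0.509, 0.861, 0.0], [-0.0, 0.001, -1.0]]
force: [-0.7, 1.2, -0.8]
opening: 1.001
grasp_force: 0.0
```

{"op": "drive_tool", "data": {"steps": [[87, 0.16, 0.08, 0.03, 0, 0, 0.087], [87, 0.32, 0.16, 0.07, 0, 0, 0.174], [87, 0.48, 0.24, 0.1, 0, 0, 0.26], [87, 0.645, 0.32, 0.136, 0, 0, 0.347]]}}

```text
time_s: 32.9
position: [0.5487, 0.3892, 0.1158]
tcp_rot: [[-0.493, 0.87, 0.0], [0.87, 0.493, 0.0], [-0.0, 0.0, -1.0]]
force: [-0.2, 0.1, 0.0]
opening: 0.999
grasp_force: 0.0
```

{"op": "drive_tool", "data": {"steps": [[87, 0.18, -0.01, 0.03, 0, 0, 0.087], [87, 0.36, -0.02, 0.07, 0, 0, 0.174], [87, 0.54, -0.03, 0.1, 0, 0, 0.26], [87, 0.72, -0.045, 0.136, 0, 0, 0.347], [87, 0.72, -0.045, 0.136, 0, 0, 0.347], [87, 0.72, -0.045, 0.136, 0, 0, 0.347]]}}

```text
time_s: 33.5
position: [0.5013, 0.4607, 0.0995]
tcp_rot: [[-0.004, 1.0, 0.0], [1.0, 0.004, -0.001], [-0.001, 0.0, -1.0]]
force: [0.4, -0.7, 0.4]
opening: 0.997
grasp_force: 0.0
```

```bash
python3 plan.py 500 460 -20 90;  python3 - <<'E'
from see import *
m=(abs(W[...,0]-.643)<.09)&(abs(W[...,1]-.244)<.09)&(W[...,2]>.075)&(W[...,2]<.1)
v,u=np.nonzero(m);print("box",len(u),cv2.minAreaRect((plane(c,np.c_[u,v],.084)*1000).astype(np.float32)))
E
```

```text
t 33.5 at [501.3 460.7  99.5] psi 90.3 open 86.8 q6 33 F [ 0.4 -0.7  0.4]
-> [500.0, 460.0, -20.0, 90.0] rows>=2
   [-0.003, -0.005, 0.498, 0.0, 0.0, 0.001]
   [-0.003, -0.005, 0.498, 0.0, 0.0, 0.001]
box 108 ((645.083740234375, 243.9488983154297), (57.8458366394043, 82.33674621582031), 89.34811401367188)
```

The box stands centred at (645,244). Now the tape.

{"op": "drive_tool", "data": {"steps": [[87, -0.005, -0.01, 0.3, 0, 0, 0], [87, -0.005, -0.01, 0.6, 0, 0, 0], [87, -0.005, -0.01, 0.8, 0, 0, 0], [87, -0.005, -0.01, 0.93, 0, 0, 0], [87, -0.005, -0.01, 0.99, 0, 0, 0], [87, -0.005, -0.01, 0.99, 0, 0, 0]]}}

```text
time_s: 34.15
position: [0.5006, 0.4596, -0.0196]
tcp_rot: [[-0.001, 1.0, -0.001], [1.0, 0.001, -0.001], [-0.001, -0.001, -1.0]]
force: [0.9, -0.1, 0.5]
opening: 1.0
grasp_force: 0.0
```

{"op": "drive_tool", "data": {"steps": [[48, 0, 0, 0, 0, 0, 0], [48, 0, 0, 0, 0, 0, 0], [48, 0, 0, 0, 0, 0, 0], [48, 0, 0, 0, 0, 0, 0], [48, 0, 0, 0, 0, 0, 0], [48, 0, 0, 0, 0, 0, 0]]}}

```text
time_s: 34.75
position: [0.5003, 0.4604, -0.0184]
tcp_rot: [[-0.001, 1.0, 0.0], [1.0, 0.001, 0.0], [0.0, 0.0, -1.0]]
force: [-1.0, 0.2, 3.7]
opening: 0.668
grasp_force: 30.1
```

```bash
python3 plan.py 500 460 130 90 540 300 150 90 600 -23.5 140 90 659.5 -23.5 140 90
```

```text
t 34.8 at [500.3 460.4 -18.4] psi 90.1 open 58.1 q6 33 F [-1.   0.2  3.7]
-> [500.0, 460.0, 130.0, 90.0] rows>=2
   [-0.001, -0.001, -0.619, 0.0, -0.0, 0.0]
   [-0.001, -0.001, -0.619, 0.0, -0.0, 0.0]
-> [540.0, 300.0, 150.0, 90.0] rows>=2
   [-0.667, 0.167, -0.083, 0.0, 0.0, 0.0]
   [-0.667, 0.167, -0.083, 0.0, 0.0, 0.0]
-> [600.0, -23.5, 140.0, 90.0] rows>=3
   [-0.899, 0.167, 0.028, 0.0, 0.0, 0.0]
   [-0.899, 0.167, 0.028, 0.0, 0.0, 0.0]
   [-0.899, 0.167, 0.028, 0.0, 0.0, 0.0]
-> [659.5, -23.5, 140.0, 90.0] rows>=2
   [0.0, 0.496, 0.0, 0.0, 0.0, 0.0]
```

{"op": "drive_tool", "data": {"steps": [[48, 0, 0, -0.25, 0, 0, 0], [48, 0, 0, -0.6, 0, 0, 0], [48, 0, 0, -1, 0, 0, 0]]}}

```text
time_s: 35.05
position: [0.499, 0.4592, 0.1001]
tcp_rot: [[-0.001, 1.0, -0.004], [1.0, 0.001, -0.002], [-0.002, -0.004, -1.0]]
force: [1.2, 0.9, -0.7]
opening: 0.666
grasp_force: 30.1
```

{"op": "drive_tool", "data": {"steps": [[48, -0.15, 0.04, -0.2, 0, 0, 0], [48, -0.4, 0.1, -0.3, 0, 0, 0], [48, -0.7, 0.17, -0.36, 0, 0, 0], [48, -1, 0.25, -0.36, 0, 0, 0]]}}

```text
time_s: 35.45
position: [0.5311, 0.3397, 0.1455]
tcp_rot: [[-0.002, 1.0, 0.003], [1.0, 0.002, 0.001], [0.001, 0.003, -1.0]]
force: [1.3, -0.1, -1.7]
opening: 0.667
grasp_force: 30.1
```

{"op": "drive_tool", "data": {"steps": [[48, -0.33, 0.08, 0, 0, 0, 0], [48, -0.67, 0.17, 0, 0, 0, 0], [48, -1, 0.25, 0, 0, 0, 0]]}}

```text
time_s: 35.75
position: [0.5607, 0.2186, 0.144]
tcp_rot: [[-0.001, 1.0, 0.0], [1.0, 0.001, -0.0], [-0.0, 0.0, -1.0]]
force: [0.2, -0.0, -0.9]
opening: 0.672
grasp_force: 30.1
```

{"op": "drive_tool", "data": {"steps": [[48, -0.33, 0.08, 0, 0, 0, 0], [48, -0.67, 0.17, 0, 0, 0, 0], [48, -1, 0.25, 0, 0, 0, 0]]}}

```text
time_s: 36.05
position: [0.5909, 0.0985, 0.1439]
tcp_rot: [[-0.001, 1.0, 0.0], [1.0, 0.001, -0.0], [-0.0, 0.0, -1.0]]
force: [-0.3, 0.2, -1.1]
opening: 0.665
grasp_force: 30.1
```

{"op": "drive_tool", "data": {"steps": [[48, -0.33, 0.12, 0, 0, 0, 0], [48, -0.67, 0.3, 0, 0, 0, 0], [48, -0.9, 0.45, 0, 0, 0, 0], [48, -1, 0.55, 0, 0, 0, 0], [48, -1, 0.55, 0, 0, 0, 0]]}}

```text
time_s: 36.55
position: [0.6584, -0.0224, 0.1437]
tcp_rot: [[0.002, 1.0, 0.002], [1.0, -0.002, -0.001], [-0.001, 0.002, -1.0]]
force: [0.1, 0.4, 0.5]
opening: 0.668
grasp_force: 30.1
```

```bash
python3 plan.py 659.5 -23.5 85 90 659.5 -23.5 -2 90
```

```text
t 36.5 at [658.4 -22.4 143.7] psi 89.9 open 58.1 q6 -12 F [0.1 0.4 0.5]
-> [659.5, -23.5, 85.0, 90.0] rows>=2
   [-0.009, 0.008, 0.489, 0.001, 0.001, -0.001]
-> [659.5, -23.5, -2.0, 90.0] rows>=2
   [0.0, 0.0, 0.725, 0.0, 0.0, 0.0]
```

{"op": "drive_tool", "data": {"steps": [[48, -0.009, 0.008, 0.2, 0, 0, 0], [48, -0.009, 0.008, 0.5, 0, 0, 0], [48, -0.009, 0.008, 0.7, 0, 0, 0], [48, -0.009, 0.008, 0.7, 0, 0, 0]]}}

```text
time_s: 36.95
position: [0.653, -0.0187, 0.056]
tcp_rot: [[-0.002, 1.0, -0.01], [1.0, 0.002, 0.002], [0.002, -0.01, -1.0]]
force: [-1.0, -0.1, -1.0]
opening: 0.665
grasp_force: 30.1
```

{"op": "drive_tool", "data": {"steps": [[48, 0, 0, 0.2, 0, 0, 0], [48, 0, 0, 0.35, 0, 0, 0], [48, 0, 0, 0.45, 0, 0, 0], [48, 0, 0, 0.5, 0, 0, 0], [48, 0, 0, 0.5, 0, 0, 0], [48, 0, 0, 0.5, 0, 0, 0]]}}

```text
time_s: 37.55
position: [0.6584, -0.0207, 0.001]
tcp_rot: [[-0.001, 1.0, 0.002], [1.0, 0.001, -0.0], [-0.0, 0.002, -1.0]]
force: [0.5, 1.1, -0.6]
opening: 0.666
grasp_force: 30.1
```

```bash
python3 plan.py 659.5 -23.5 -12 90
```

```text
t 37.5 at [658.4 -20.7   1. ] psi 90.1 open 57.9 q6 -12 F [ 0.5  1.1 -0.6]
-> [659.5, -23.5, -12.0, 90.0] rows>=1
   [-0.023, 0.009, 0.109, 0.001, 0.0, 0.001]
```

{"op": "drive_tool", "data": {"steps": [[48, -0.023, 0.008, 0.03, 0, 0, 0], [48, -0.023, 0.008, 0.06, 0, 0, 0], [48, -0.023, 0.008, 0.085, 0, 0, 0], [48, -0.023, 0.008, 0.1, 0, 0, 0], [48, -0.023, 0.008, 0.1, 0, 0, 0], [48, -0.023, 0.008, 0.1, 0, 0, 0]]}}

```text
time_s: 38.15
position: [0.6586, -0.0235, -0.012]
tcp_rot: [[-0.001, 1.0, -0.0], [1.0, 0.001, 0.0], [0.0, -0.0, -1.0]]
force: [-0.8, 0.2, 0.1]
opening: 0.668
grasp_force: 30.1
```

{"op": "drive_tool", "data": {"steps": [[48, 0, 0, 0.008, 0, 0, 0], [48, 0, 0, 0.008, 0, 0, 0], [48, 0, 0, 0.008, 0, 0, 0]]}}

```text
time_s: 38.45
position: [0.6588, -0.0235, -0.0125]
tcp_rot: [[-0.001, 1.0, 0.0], [1.0, 0.001, -0.0], [-0.0, 0.0, -1.0]]
force: [-0.1, 0.5, 2.8]
opening: 0.669
grasp_force: 30.1
```

Contact; release, rise, retreat and check.

{"op": "drive_tool", "data": {"steps": [[80, 0, 0, 0, 0, 0, 0], [80, 0, 0, 0, 0, 0, 0], [80, 0, 0, 0, 0, 0, 0], [80, 0, 0, 0, 0, 0, 0], [80, 0, 0, 0, 0, 0, 0], [80, 0, 0, -0.2, 0, 0, 0], [80, 0, 0, -0.6, 0, 0, 0], [80, 0, 0, -1, 0, 0, 0]]}}

```text
time_s: 39.25
position: [0.6576, -0.0234, 0.1071]
tcp_rot: [[-0.001, 1.0, -0.003], [1.0, 0.001, 0.001], [0.001, -0.003, -1.0]]
force: [0.8, -0.2, 0.7]
opening: 0.918
grasp_force: 0.0
```

{"op": "drive_tool", "data": {"steps": [[80, 0, -0.2, -0.4, 0, 0, 0], [80, 0, -0.5, -0.7, 0, 0, 0], [80, 0, -0.8, -0.8, 0, 0, 0], [80, 0, -1, -0.8, 0, 0, 0]]}}

```text
time_s: 39.65
position: [0.5377, -0.0236, 0.2061]
tcp_rot: [[-0.001, 1.0, 0.004], [1.0, 0.001, -0.001], [-0.001, 0.004, -1.0]]
force: [0.8, -0.1, -1.0]
opening: 0.919
grasp_force: 0.0
```

{"op": "drive_tool", "data": {"steps": [[80, 0, -0.4, 0, 0, 0, 0], [80, 0, -0.8, 0, 0, 0, 0], [80, 0, -1, 0, 0, 0, 0], [80, 0, -1, 0, 0, 0, 0], [80, 0, -1, 0, 0, 0, 0], [80, 0, -1, 0, 0, 0, 0]]}}

```text
time_s: 40.25
position: [0.4208, -0.0243, 0.2036]
tcp_rot: [[-0.001, 1.0, 0.003], [1.0, 0.001, -0.001], [-0.001, 0.003, -1.0]]
force: [-0.3, 0.2, 0.1]
opening: 0.917
grasp_force: 0.0
```

```bash
python3 - <<'E'
from see import *
z=W[...,2]
def near(x,y,r,lo,hi,h,n):
    m=(np.hypot(W[...,0]-x,W[...,1]-y)<r)&(z>lo)&(z<hi)
    v,u=np.nonzero(m); p=(plane(c,np.c_[u,v],h)*1000).astype(np.float32)
    print(n,len(p),cv2.minEnclosingCircle(p) if len(p) else 0,"z %.3f"%np.median(z[m]))
near(.659,-.0235,.055,.024,.045,.031,"tape"); near(.618,-.135,.05,.08,.115,.09,"jar")
near(.58,-.248,.06,.06,.08,.07,"pot"); near(.456,-.153,.035,.07,.12,.1,"bottle"); near(.471,.163,.04,.028,.06,.038,"tang")
near(.644,.244,.09,.075,.1,.084,"box")
s=optics.capture("side")
cv2.imwrite("pics/end.png",np.vstack([cv2.resize(c["color"][130:230,130:350],(660,300),interpolation=2),cv2.resize(s["color"][130:270,150:330],(386,300),interpolation=2)[:, :].repeat(1,0) if 0 else cv2.copyMakeBorder(cv2.resize(s["color"][130:270,150:330],(386,300),interpolation=2),0,0,0,274,0)]))
E
```

```text
tape 156 ((659.3817138671875, -22.573383331298828), 30.599559783935547) z 0.031
jar 238 ((616.8355102539062, -132.90545654296875), 29.870601654052734) z 0.095
pot 475 ((577.2808227539062, -247.5249481201172), 42.285125732421875) z 0.071
bottle 119 ((457.21295166015625, -152.49081420898438), 20.759984970092773) z 0.081
tang 188 ((471.6962890625, 162.82168579101562), 26.969696044921875) z 0.038
box 106 ((644.8695068359375, 244.5681915283203), 48.00592803955078) z 0.084
```

View pics/end.png

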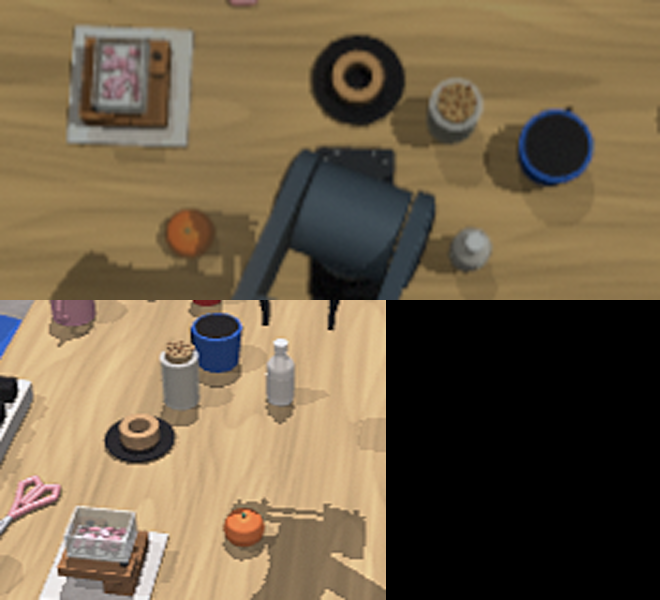

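All pieces are in place: box on the stand at (120,75), tape on the coaster at (357,77), jar between coaster and pot at (455,107). Bottle and tangerine haven't moved.

```bash
python3 -c "
from rig import order
print(order.hand_in())"
```

```text
the job is handed in; nothing more can be done
None
```

I built the stand with the box on top, placed the jar and tape, and handed the job in at about 40 s of the 122 s; my last camera measurements put every piece within about 3 mm of its target, but the hand-in returned no verdict.

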